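# Find the heavy side of a loaded tube drum and hold it down

### The arm

A 7-joint arm with a two-finger parallel gripper is mounted at the origin on the work surface. World frame = base frame: x ahead of the robot, y to its left, z up, the work surface at z = 0. Lengths are in m, angles in rad, forces in N, time in s.
With the tool pointing down it reaches from about 0.4 to 0.85 m from the base axis. Payload 4.5 kg.
Tool frame: the origin (TCP) lies on the centre line of the jaws, within the pads' length; the fingertips stand r.tip_extent ahead of it and the grasp point (between the pads) is the TCP (r.tip_extent is the distance from the TCP to the fingertips, in m); z points along the fingers, y is the line along which they close (so a half turn about z gives the same grasp; the last joint's range is limited). The gripper opens to 88 mm and grips with 3 to 60 N. Pads are 18 mm wide; open, the fingers measure 123 mm over their backs; the gripper's body (75 mm by 187 mm) begins 45 mm behind the grasp point.
Start: joints at [-1.309, 0.689, -0.195, 1.565, 0.157, 0.902, -0.215], TCP at [0.141, 0.609, 0.218] pointing down, gripper open.
Joint ranges: [-3.01, 3.01], [-0.46, 2.08], [-1.47, 1.51], [0.13, 2.56], [-1, 4.14], [0.04, 2.09], [-2.66, 2.66]. Speed limits (rad/s): [2.57, 2.57, 3.14, 3.14, 3.14, 3.14, 3.14].

### API

Orientations are given as a unit quaternion [x, y, z, w].
In Python, from plant import sensors, vision, finish_job, r gives the robot as it stands. The module is installed in compiled form; this text tells all that it offers.
- The arm moves only by the tool step_arm, never from a script. Its argument "steps" is a list of rows, each a list of 2 entries, a list of its own where there are three numbers: the shift along the tool's x, y, z in cm, then the turn, a rotation vector about the tool's x, y, z in degrees. A call has 1 to 12 rows; each row shifts and turns the commanded pose from where the row before left it, along the tool's axes as they then stand; what a row does not reach is not made up. A row lasts 1/8 s, in which the tool goes at most 62.5 mm and 10.7 degrees, less where a joint would pass 70% of its speed; a pose out of reach is approached as far as the arm can. A call with a gripper value outside its range is refused whole. "claw" is the opening, from -1 (shut) to 1 (fully open), set as the call begins (left out, the last holds). The fingers move at their own pace and stop on an object; "grip_force" is the grip in N (left out, the last holds). Time passes only in rows, so rows that do not move let the fingers close. It gives the time, the measured TCP pose, the force, the opening and the grip force at its end, in the units of the state.
- sensors.get_state(): the state, without advancing time (a new reading comes with each control period).
- vision.snapshot(name): name is "scene" or "top" or "wrist"; returns a dict with "img" (480x640x3 uint8, red, green, blue), "fx", "fy", "cx", "cy" (pixels), "position" and "rotation" of the camera in the world. Camera axes: x right, y down, z forward; pixel columns grow to the right and rows downward; lengths in m; the calibration is good to about 2 mm. A picture is of the moment at which its call begins. There is no depth.
- finish_job(): hands the job in; it is judged then, once.
The state is a dict: "clock": time; "q": joint angles; "qd": joint speeds; "joint_torque": joint torques, N m; "tool_pos": TCP position; "eef_rot": TCP orientation; "contact_force": force on the tool from outside, world axes, zero at the start; "moment": the same for the moment, N m; "opening": opening from 0.0 (shut) to 1.0 (fully open); "finger_force": force on a finger pad.
Only numpy, scipy, OpenCV 4.12 (cv2) and the standard library are available. Lean on these libraries where they do the work, as an engineer would, in place of code of your own. Each camera call takes 0.05 s, during which the arm holds its last target. There are 200 camera calls.

### The job

The drum of the tube roller is loaded out of balance: some of its sealed, light-proof tubes are heavier than others, and they all look alike. With the motor off, turn the drum slowly by hand by its rim, feel which side is heavy, and bring the heavy side to the very bottom. Finish while still holding it: rim gripped, drum still, heavy side down, so that a colleague can put a counterweight in at the top; do not let go, and leave everything else on the bench alone.

Things in the scene. Friction and masses are not known exactly. Their poses are not given: they have to be found in the camera images.
- roller: Tube roller, a fixed bench machine: base plate 300 x 220 mm, 22 mm high; white motor column 105 x 125 mm, 217 mm high, that begins 102 mm behind (-x) the drum's plane; between them only a bearing nose of 44 mm radius at most. Origin: on the bench under the drum's centre. x runs along the level axle from the column to the drum's free face; y is level in the drum's plane; z up.
- drum_hub (a point): Centre of the drum, on its axle, mid-thickness, 165 mm above the bench. The drum is a white upright disc 260 mm across, 12 mm thick; its outer 34 mm are bare on both faces, so the rim can be pinched from above across the 12 mm. Eight like black 50 ml tubes (caps 35 mm) on a circle of 78 mm radius stand out 75 mm behind it and 40 mm in front, parallel to the axle.
- drum_mark (a point): Point on the drum's outer edge, 130 mm from the axle, at the black index line across the rim, which only shows how far the drum is turned. The excess weight acts somewhere on the 78 mm circle of tubes, perhaps between two tubes: elsewhere every time, unrelated to the line, and not to be seen. At the start it is at least 40 degrees from the bottom.
- drum (a joint): Drum angle in rad: 0 with the index line on top, growing as the top goes towards the roller's -y; endless both ways. The stopped gearmotor drags with a steady 0.55 N m either way. The load pulls the heavy side down with 0.36 to 0.48 N m when it is level with the axle, none at top or bottom. So the drum stays where it is left; turning it takes the drag plus or minus that pull.
- tip_box: Bystander: pipette tip box, 85 x 125 x 80 mm, loose. Origin: centre of the underside.
- foam_rack: Bystander: off-white foam rack with microtubes, 100 x 170 x 42 mm, loose. Origin: centre of the underside.
- buffer_bottle: Bystander: bottle with blue cap, 72 mm across, 145 mm high, loose. Origin: centre of the underside.
- tube_rack: Bystander: wire rack with capped clear tubes, 75 x 140 x 121 mm, loose. Origin: centre of the underside.

How it is judged:
By the outcome, as a careful person would: the job done as asked, in the order asked, and still so for the second after the job is handed in, while the arm keeps its last pose, push and grip.
It also fails if it takes over 72 s, if anything falls off the work surface, if the arm or the gripper's body presses on something with over 40 N, if the wrist force passes 120 N, or if a joint passes its speed limit or range.

## Working session

There is one attempt and no reset: what is moved stays moved. The work goes in short steps, Python scripts to look and compute and a tool call to move; the robot and the scene stay as the last step left them, time stands still between calls to the robot, and variables do not carry over. Pictures are saved under pics/ and viewed, at most 10 in all, crops included, and the job is handed in when it is done.

Besides the shell and the picture viewer there is one more tool, called after ">>>" by a JSON object that holds its "fn" and its "kwargs". step_arm: Moves the arm, as the interface text tells. Its arguments: {"type":"object","properties":{"steps":{"type":"array"},"claw":{"type":"number"},"grip_force":{"type":"number"}},"required":["steps"]}

```bash
mkdir -p pics
python3 - <<'E'
from plant import sensors, vision, r
import cv2,numpy as np
s=sensors.get_state();print({k:np.round(v,3) for k,v in s.items()},r.tip_extent)
for n in ("scene","top"):
    d=vision.snapshot(n);cv2.imwrite(f"pics/{n}0.png",d["img"][:,:,::-1])
    print(n,d["fx"],d["cx"],d["cy"],np.round(d["position"],4).tolist(),np.round(d["rotation"],4).tolist())
E
```

```text
{'clock': np.float64(0.0), 'q': array([-1.309,  0.69 , -0.195,  1.566,  0.157,  0.902, -0.215]), 'qd': array([-0.   ,  0.001, -0.   , -0.001, -0.001, -0.001, -0.002]), 'joint_torque': array([ 0.0000e+00, -5.2756e+01, -1.2670e+00, -1.5343e+01, -5.3000e-02,
        6.0000e-03,  0.0000e+00]), 'tool_pos': array([0.141, 0.608, 0.217]), 'eef_rot': array([ 0.114,  0.994, -0.001, -0.   ]), 'contact_force': array([ 0.195,  0.431, -0.215]), 'moment': array([ 0.038, -0.031,  0.015]), 'finger_force': np.float64(0.0), 'opening': np.float64(0.998)} 0.019
scene 524.8462606569167 329.5536681365218 238.64674864223588 [1.1907, 0.2079, 1.1224] [0.5725, 0.7589, -0.2455, -0.19]
top 621.7786498520979 318.666495273302 232.00368852355658 [0.3957, 0.0584, 1.4087] [0.7061, -0.7053, 0.0523, -0.0346]
```

View pics/scene0.png

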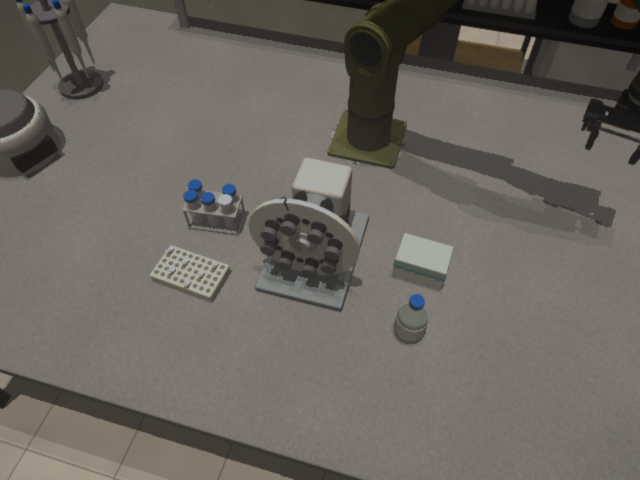

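View pics/top0.png

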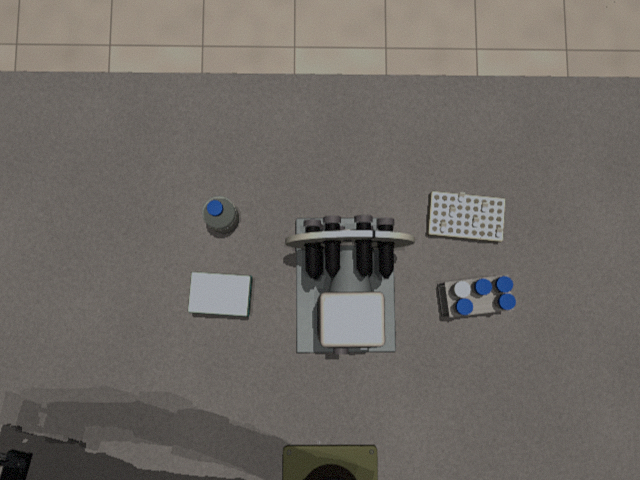

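The scene view shows the drum facing away from the robot, with its hub near (303,243) and the index line near (285,203). In the top view the rim runs from (286,240) to (414,238), with the line near (374,235). Next I'll zoom in on both.

Run:
```python
import cv2,numpy as np
a=cv2.imread("pics/scene0.png")[190:310,240:380];b=cv2.imread("pics/top0.png")[200:300,280:420]
a=cv2.resize(a,None,fx=5,fy=5,interpolation=2)[:, :]
b=cv2.resize(b,None,fx=5,fy=5,interpolation=2)
cv2.imwrite("pics/sc1.png",a);cv2.imwrite("pics/tc1.png",b)
```

```text
(no output)
```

View pics/sc1.png

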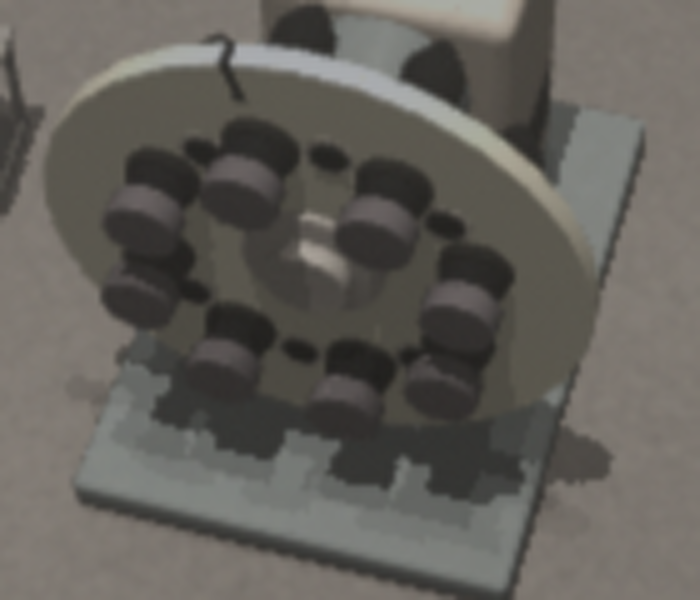

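View pics/tc1.png

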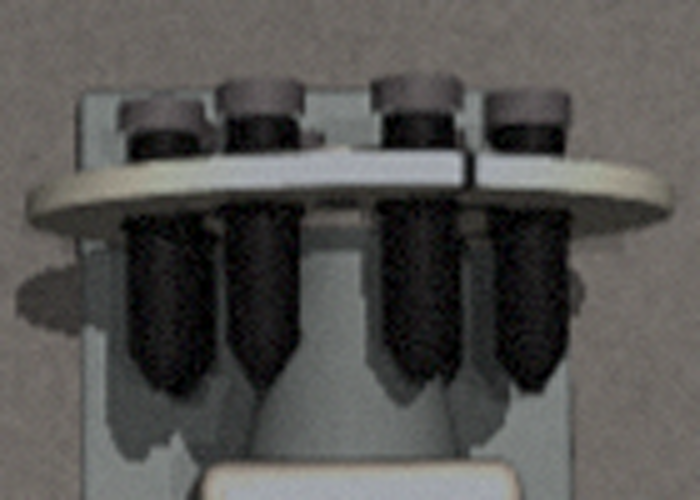

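The crops give the rim extremes, the index line ends and the base plate corners, so I'll fit the pose from both views.

```bash
cat > h.py <<'E'
import numpy as np
from scipy.spatial.transform import Rotation as R
CAM={'scene':(524.846,329.554,238.647,[1.1907,0.2079,1.1224],[0.5725,0.7589,-0.2455,-0.19]),
'top':(621.779,318.666,232.004,[0.3957,0.0584,1.4087],[0.7061,-0.7053,0.0523,-0.0346])}
def proj(n,P):
    f,cx,cy,p,q=CAM[n]; c=R.from_quat(q).inv().apply(np.atleast_2d(P)-p)
    return np.c_[f*c[:,0]/c[:,2]+cx,f*c[:,1]/c[:,2]+cy]
def world(P,x,y,yaw): return R.from_euler('z',yaw).apply(np.atleast_2d(P))+[x,y,0]
E
python3 - <<'E'
from h import *
from scipy.optimize import least_squares
a=np.linspace(0,2*np.pi,720)
def res(p,full=False):
    x,y,h,yaw,th,px=p
    W=lambda P:world(P,x,y,yaw)
    c=lambda dx:W(np.c_[0*a+dx,-.13*np.sin(a),h+.13*np.cos(a)])
    m=lambda dx:W([dx,-.13*np.sin(th),h+.13*np.cos(th)])
    out=[]
    T=np.r_[proj('top',c(.006)),proj('top',c(-.006))]
    out+=[T[:,0].min()-285.6,T[:,0].max()-414.6]
    out+=list((proj('top',m(.006))-[372.6,230.4])[0])+list((proj('top',m(-.006))-[374,237.4])[0])
    S=proj('scene',c(.006)); S2=np.r_[S,proj('scene',c(-.006))]
    out+=[S[:,0].min()-249,S2[:,0].max()-359.6,S2[:,1].min()-198.6]
    out+=list((proj('scene',m(.006))-[285.6,203.6])[0])
    for cam,sx,sy,uv in [('scene',1,-1,(256,288)),('scene',1,1,(342,309.4)),('scene',-1,1,(368.6,215)),('top',1,1,(295.6,218.4)),('top',-1,1,(297,352)),('top',-1,-1,(395,352))]:
        out+=list((proj(cam,W([px+sx*.15,sy*.11,.022]))-uv)[0])
    return np.array(out)
s=least_squares(res,[.5,.0,.165,0,-.4,-.08],loss='soft_l1',x_scale=.01)
print(np.round(s.x,4),np.round(res(s.x),1))
E
```

```text
[ 0.5309 -0.0335  0.1587  0.0111  0.274  -0.0781] [-1.4 -1.1  0.1  0.4 -1.2 -0.1 -1.   0.2  0.3 -1.3 -0.5 -2.7 -1.8 -1.1
 -1.9 -0.  -2.4 -0.8 -1.6 -1.3  0.1  0.7 -1.2]
```

>>> {"fn": "step_arm", "kwargs": {"steps": [[[0, 0, -5], [0, 0, 0]], [[0, 0, -5], [0, 0, 0]], [[0, 0, -5], [0, 0, 0]], [[0, 0, -5], [0, 0, 0]]], "claw": 0.2, "grip_force": 45}}

```text
clock: 0.6
tool_pos: [0.1411, 0.6084, 0.419]
eef_rot: [0.114, 0.994, -0.0, -0.0]
contact_force: [-0.4, 0.6, -0.3]
opening: 0.604
finger_force: 0.0
```

>>> {"fn": "step_arm", "kwargs": {"steps": [[[-5, -0.6, 0], [0, 0, 4.8]], [[-5, -0.6, 0], [0, 0, 4.8]], [[-5, -0.6, 0], [0, 0, 4.8]], [[-5, -0.6, 0], [0, 0, 4.8]], [[-5, -0.6, 0], [0, 0, 4.8]], [[-5, -0.6, 0], [0, 0, 4.8]], [[-5, -0.6, 0], [0, 0, 4.8]], [[-5, -0.6, 0], [0, 0, 4.8]], [[-5, -0.6, 0], [0, 0, 4.8]], [[-5, -0.6, 0], [0, 0, 4.8]], [[-5, -0.6, 0], [0, 0, 4.8]]]}}

```text
clock: 1.98
tool_pos: [0.5269, 0.2365, 0.4172]
eef_rot: [0.545, 0.839, -0.0, -0.0]
contact_force: [0.4, -1.0, 0.7]
opening: 0.603
finger_force: 0.0
```

>>> {"fn": "step_arm", "kwargs": {"steps": [[[-5.3, -1.3, 0], [0, 0, 4.7]], [[-5.3, -1.3, 0], [0, 0, 4.7]], [[-5.3, -1.3, 0], [0, 0, 4.7]], [[-5.3, -1.3, 0], [0, 0, 4.7]], [[-5.3, -1.3, 0], [0, 0, 4.6]], [[0, 0, 0], [0, 0, 0]], [[0, 0, 0], [0, 0, 0]]]}}

```text
clock: 2.85
tool_pos: [0.5309, -0.0318, 0.4174]
eef_rot: [0.702, 0.712, 0.0, -0.001]
contact_force: [-1.1, 0.1, 0.3]
opening: 0.598
finger_force: 0.0
```

Run:
```python
from plant import sensors, vision
import cv2,numpy as np
s=sensors.get_state();print({k:np.round(s[k],4).tolist() for k in("tool_pos","eef_rot","q","contact_force","moment")})
d=vision.snapshot("wrist");cv2.imwrite("pics/w1.png",d["img"][:,:,::-1])
print(d["fx"],d["cx"],d["cy"],d["position"],d["rotation"])
from h import *
q=R.from_quat(d["rotation"])
def pj(P):
    c=q.inv().apply(np.atleast_2d(P)-d["position"]);return np.c_[d["fx"]*c[:,0]/c[:,2]+d["cx"],d["fy"]*c[:,1]/c[:,2]+d["cy"]].round(0).tolist()
for t in(-.4,0,.274,.6):
    print(t,pj(world([[.006,-.13*np.sin(t),.162+.13*np.cos(t)],[-.006,-.13*np.sin(t),.162+.13*np.cos(t)]],.531,-.0335,.011)))
```

```text
{'tool_pos': [0.5309, -0.0318, 0.4174], 'eef_rot': [0.702, 0.7122, 0.0002, -0.0006], 'q': [-0.1741, 0.374, 0.2297, 1.5291, -0.089, 1.2494, 0.0828], 'contact_force': [-1.1343, 0.0746, 0.3301], 'moment': [-0.0387, 0.0931, -0.0397]}
412.01596851301736 323.355753011159 239.38915213541472 [0.52978341 0.0335752  0.58467905] [9.91490124e-01 6.55384316e-03 4.20142493e-04 1.30016170e-01]
-0.4 [[333.0, 153.0], [316.0, 153.0]]
0 [[332.0, 225.0], [316.0, 225.0]]
0.274 [[332.0, 268.0], [316.0, 268.0]]
0.6 [[331.0, 305.0], [317.0, 305.0]]
```

View pics/w1.png

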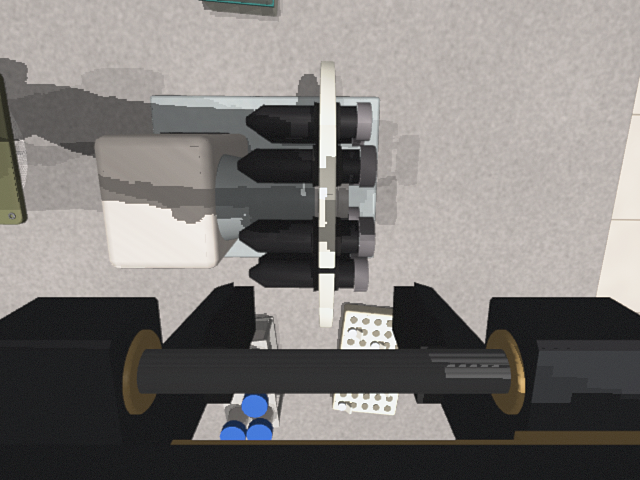

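The wrist view shows the rim at columns 319–335 and the index line at (327,270). That is 3 px (about 2 mm) further in +x than the fit predicted. I'll correct x, descend and grip.

>>> {"fn": "step_arm", "kwargs": {"steps": [[[-0.2, 0.2, 4], [0, 0, 0]], [[0, 0, 4], [0, 0, 0]], [[0, 0, 3], [0, 0, 0]], [[0, 0, 2.3], [0, 0, 0]], [[0, 0, 0], [0, 0, 0]]]}}

```text
clock: 3.52
tool_pos: [0.5321, -0.0327, 0.2831]
eef_rot: [0.701, 0.713, -0.001, -0.002]
contact_force: [0.4, -0.2, 0.1]
opening: 0.602
finger_force: 0.0
```

>>> {"fn": "step_arm", "kwargs": {"steps": [[[0, 0, 0], [0, 0, 0]], [[0, 0, 0], [0, 0, 0]], [[0, 0, 0], [0, 0, 0]], [[0, 0, 0], [0, 0, 0]], [[0, 0, 0], [0, 0, 0]]], "claw": -1, "grip_force": 45}}

```text
clock: 4.15
tool_pos: [0.5331, -0.0348, 0.2848]
eef_rot: [0.702, 0.712, 0.0, 0.0]
contact_force: [0.3, 0.1, -0.1]
opening: 0.054
finger_force: 0.0
```

Run:
```python
from plant import sensors, vision
from h import *
import cv2
from scipy.optimize import least_squares
s=sensors.get_state();print({k:np.round(s[k],4).tolist() for k in("tool_pos","eef_rot","q","contact_force","moment","opening","finger_force")})
a=np.linspace(0,2*np.pi,720)
q=R.from_quat([9.91490124e-01,6.55384316e-03,4.20142493e-04,1.30016170e-01])
def pj(P):
    c=q.inv().apply(np.atleast_2d(P)-[0.52978341,0.0335752,0.58467905]);return np.c_[412*c[:,0]/c[:,2]+323.36,412*c[:,1]/c[:,2]+239.39]
def f(p):
    y,h=p
    v=pj(np.c_[0*a+.533,y-.13*np.sin(a),h+.13*np.cos(a)])[:,1]
    return [v.min()-62,v.max()-327]
print(least_squares(f,[-.033,.16],x_scale=.01).x)
```

```text
{'tool_pos': [0.5331, -0.0348, 0.2848], 'eef_rot': [0.7025, 0.7117, 0.0001, 0.0001], 'q': [-0.1488, 0.4908, 0.2024, 1.7634, -0.1214, 0.8993, 0.119], 'contact_force': [0.3403, 0.0708, -0.1119], 'moment': [-0.0514, 0.0437, -0.0257], 'opening': 0.0544, 'finger_force': 0.0}
[-0.03564377  0.16157821]
```

>>> {"fn": "step_arm", "kwargs": {"steps": [[[0, 0, 0], [0, 0, 0]], [[0, 0, 0], [0, 0, 0]], [[0, 0, 0], [0, 0, 0]]]}}

```text
clock: 4.53
tool_pos: [0.533, -0.0348, 0.2847]
eef_rot: [0.702, 0.712, 0.0, -0.0]
contact_force: [-0.5, 0.5, -0.1]
opening: 0.003
finger_force: 0.0
```

Run:
```python
from plant import sensors, vision
import cv2,numpy as np
d=vision.snapshot("wrist");w=d["img"][:,:,::-1][150:400,170:490]
t=vision.snapshot("scene")["img"][:,:,::-1][150:320,220:400]
cv2.imwrite("pics/w2.png",np.hstack([cv2.resize(w,(400,312)),cv2.resize(t,(330,312))]))
```

```text
(no output)
```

View pics/w2.png

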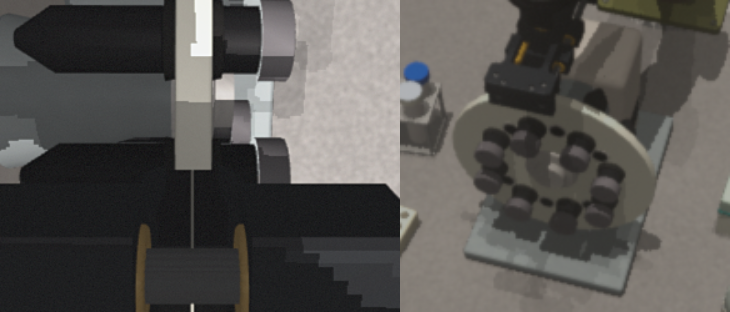

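The gripper closed on nothing. In the wrist view the closed fingertips end at row ~286, right where they cut off the rim. From the geometry the real fingertips are at z≈0.307, just above the rim top (0.295), so the tips are about 4 cm higher than the reported TCP suggests. I'll raise slightly, reopen and go deeper while watching the force.

>>> {"fn": "step_arm", "kwargs": {"steps": [[[0, 0, -1], [0, 0, 0]], [[0, 0, 0], [0, 0, 0]], [[0, 0, 0], [0, 0, 0]], [[0, 0, 0], [0, 0, 0]], [[0, 0, 0], [0, 0, 0]]], "claw": 0.2}}

```text
clock: 5.25
tool_pos: [0.5329, -0.0348, 0.2946]
eef_rot: [0.702, 0.712, -0.0, -0.0]
contact_force: [-0.4, 0.6, 0.3]
opening: 0.551
finger_force: 0.0
```

>>> {"fn": "step_arm", "kwargs": {"steps": [[[0, 0, 1], [0, 0, 0]], [[0, 0, 1], [0, 0, 0]], [[0, 0, 0], [0, 0, 0]]]}}

```text
clock: 5.62
tool_pos: [0.5322, -0.0347, 0.2735]
eef_rot: [0.702, 0.712, -0.001, -0.001]
contact_force: [-0.3, -0.2, -0.6]
opening: 0.602
finger_force: 0.0
```

Run:
```python
from plant import sensors, vision
import cv2,numpy as np
s=sensors.get_state();print({k:np.round(s[k],4).tolist() for k in("tool_pos","contact_force","opening")})
d=vision.snapshot("wrist");w=d["img"][:,:,::-1][150:400,170:490]
print(d["position"])
t=vision.snapshot("scene")["img"][:,:,::-1][150:320,220:400]
cv2.imwrite("pics/w3.png",np.hstack([cv2.resize(w,(400,312)),cv2.resize(t,(330,312))]))
```

```text
{'tool_pos': [0.5322, -0.0347, 0.2735], 'contact_force': [-0.2728, -0.1648, -0.5835], 'opening': 0.6023}
[0.53143253 0.03088986 0.44065443]
```

View pics/w3.png

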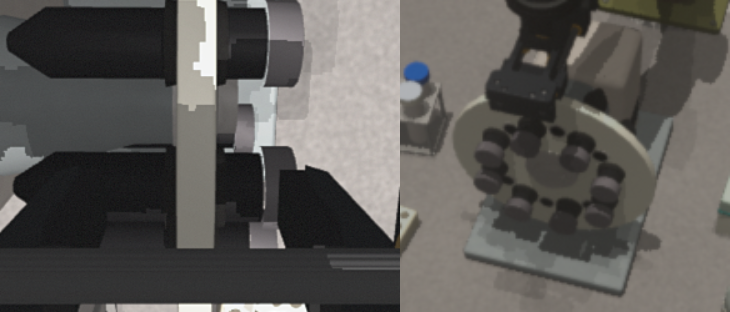

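The rim now shows between the open fingers (crop columns 177–216), roughly centred, with no contact. I'll go 2.7 cm deeper and close.

>>> {"fn": "step_arm", "kwargs": {"steps": [[[0, 0, 1], [0, 0, 0]], [[0, 0, 1], [0, 0, 0]], [[0, 0, 0.7], [0, 0, 0]], [[0, 0, 0], [0, 0, 0]]]}}

```text
clock: 6.22
tool_pos: [0.5326, -0.0348, 0.2469]
eef_rot: [0.702, 0.712, -0.001, -0.001]
contact_force: [-0.0, 1.3, 0.1]
opening: 0.601
finger_force: 0.0
```

>>> {"fn": "step_arm", "kwargs": {"steps": [[[0, 0, 0], [0, 0, 0]], [[0, 0, 0], [0, 0, 0]], [[0, 0, 0], [0, 0, 0]], [[0, 0, 0], [0, 0, 0]], [[0, 0, 0], [0, 0, 0]], [[0, 0, 0], [0, 0, 0]], [[0, 0, 0], [0, 0, 0]]], "claw": -1, "grip_force": 45}}

```text
clock: 7.1
tool_pos: [0.5334, -0.0348, 0.2478]
eef_rot: [0.702, 0.712, 0.0, 0.0]
contact_force: [1.6, -0.7, 0.6]
opening: 0.134
finger_force: 45.0
```

Gripped: opening 0.134 (11.8 mm) at 45 N. Next is a small test turn, with the torque about the hub logged.

```bash
cat > log.py <<'E'
from plant import sensors
from h import *
import json
s=sensors.get_state()
p=np.array(s["tool_pos"]);F=np.array(s["contact_force"]);M=np.array(s["moment"])
rot=R.from_quat(s["eef_rot"]);z=rot.as_matrix()[:,2]
th=np.degrees(np.arctan2(-z[1]*-1,-z[2])) # tool tilt: +: top toward -y
hub=np.array([.533,-.0350,.163]); ax=rot.as_matrix()[:,1]
T=np.cross(p-hub,F)+M   # moment assumed about reported TCP
tang=np.array([0,-np.cos(np.radians(th)),-np.sin(np.radians(th))])
rad=-z
d=p-hub; print("t%.2f th%.2f p%s R%.4f ang%.2f Ft%.2f Fr%.2f Fx%.2f Max%.3f | Taxis %.3f q %s"%(s["clock"],th,p.round(4),np.hypot(d[1],d[2]),np.degrees(np.arctan2(-d[1],d[2])),F@tang,F@rad,F[0],M@ax,T@ax,np.round(s["q"],2)),s["finger_force"])
open("log.txt","a").write(json.dumps([s["clock"],th,*F,*M,*p])+"\n")
E
python3 log.py
```

```text
t7.10 th0.00 p[ 0.5334 -0.0348  0.2478] R0.0848 ang-0.13 Ft0.70 Fr0.61 Fx1.61 Max-0.039 | Taxis 0.022 q [-0.14  0.54  0.19  1.81 -0.13  0.8   0.13] 44.99896505847573
```

>>> {"fn": "step_arm", "kwargs": {"steps": [[[-0.44, 0, 0.01], [0, 3, 0]], [[-0.44, 0, 0.01], [0, 3, 0]], [[-0.44, 0, 0.01], [0, 3, 0]]]}}

```text
clock: 7.48
tool_pos: [0.5335, -0.0465, 0.2468]
eef_rot: [0.7, 0.71, 0.057, -0.057]
contact_force: [2.3, 3.6, -4.0]
opening: 0.133
finger_force: 45.0
```

```bash
python3 log.py
```

```text
t7.47 th9.21 p[ 0.5335 -0.0465  0.2468] R0.0846 ang7.80 Ft-2.89 Fr-4.53 Fx2.28 Max0.206 | Taxis -0.045 q [ 0.06  0.55  0.08  1.79 -0.27  0.84  0.32] 44.993377178907394
```

>>> {"fn": "step_arm", "kwargs": {"steps": [[[-0.44, 0, 0.01], [0, 3, 0]], [[-0.44, 0, 0.01], [0, 3, 0]], [[-0.44, 0, 0.01], [0, 3, 0]]]}}

```text
clock: 7.85
tool_pos: [0.5335, -0.0593, 0.2437]
eef_rot: [0.693, 0.703, 0.111, -0.113]
contact_force: [2.0, 3.2, -5.1]
opening: 0.13
finger_force: 45.0
```

```bash
python3 log.py
```

```text
t7.85 th18.22 p[ 0.5335 -0.0593  0.2437] R0.0843 ang16.76 Ft-1.45 Fr-5.87 Fx2.02 Max0.071 | Taxis -0.061 q [ 0.23  0.59 -0.02  1.76 -0.38  0.91  0.49] 44.99645188450813
```

>>> {"fn": "step_arm", "kwargs": {"steps": [[[-0.44, 0, 0.01], [0, 3, 0]], [[-0.44, 0, 0.01], [0, 3, 0]], [[-0.44, 0, 0.01], [0, 3, 0]]]}}

```text
clock: 8.22
tool_pos: [0.5336, -0.0714, 0.2387]
eef_rot: [0.682, 0.692, 0.165, -0.168]
contact_force: [2.3, 5.3, -3.9]
opening: 0.134
finger_force: 45.0
```

```bash
python3 log.py
```

```text
t8.22 th27.24 p[ 0.5336 -0.0714  0.2387] R0.0840 ang25.68 Ft-2.90 Fr-5.83 Fx2.27 Max-0.113 | Taxis -0.367 q [ 0.38  0.65 -0.09  1.72 -0.48  0.99  0.63] 45.00360997393727
```

>>> {"fn": "step_arm", "kwargs": {"steps": [[[-0.44, 0, 0.01], [0, 3, 0]], [[-0.44, 0, 0.01], [0, 3, 0]], [[-0.44, 0, 0.01], [0, 3, 0]]]}}

```text
clock: 8.6
tool_pos: [0.5337, -0.0826, 0.2318]
eef_rot: [0.667, 0.677, 0.218, -0.222]
contact_force: [1.8, 6.0, -4.0]
opening: 0.132
finger_force: 45.0
```

```bash
python3 log.py
```

```text
t8.60 th36.26 p[ 0.5337 -0.0826  0.2318] R0.0837 ang34.65 Ft-2.43 Fr-6.74 Fx1.79 Max-0.212 | Taxis -0.430 q [ 0.5   0.73 -0.15  1.67 -0.55  1.08  0.73] 45.014024237170815
```

>>> {"fn": "step_arm", "kwargs": {"steps": [[[-0.44, 0, 0.03], [0, 3, 0]], [[-0.44, 0, 0.03], [0, 3, 0]], [[-0.44, 0, 0.03], [0, 3, 0]]]}}

```text
clock: 8.98
tool_pos: [0.5337, -0.0927, 0.223]
eef_rot: [0.648, 0.657, 0.27, -0.274]
contact_force: [1.7, 6.0, -2.5]
opening: 0.129
finger_force: 45.0
```

```bash
python3 log.py
```

```text
t8.97 th45.29 p[ 0.5337 -0.0927  0.223 ] R0.0832 ang43.91 Ft-2.44 Fr-6.05 Fx1.71 Max-0.058 | Taxis -0.271 q [ 0.6   0.82 -0.2   1.62 -0.6   1.18  0.82] 45.01952433027327
```

>>> {"fn": "step_arm", "kwargs": {"steps": [[[-0.44, 0, 0.03], [0, 3, 0]], [[-0.44, 0, 0.03], [0, 3, 0]], [[-0.44, 0, 0.03], [0, 3, 0]]]}}

```text
clock: 9.35
tool_pos: [0.5338, -0.1012, 0.2127]
eef_rot: [0.625, 0.634, 0.32, -0.325]
contact_force: [0.8, 6.6, -0.5]
opening: 0.126
finger_force: 45.0
```

```bash
python3 log.py
```

```text
t9.35 th54.30 p[ 0.5338 -0.1012  0.2127] R0.0828 ang53.11 Ft-3.42 Fr-5.65 Fx0.80 Max0.009 | Taxis -0.283 q [ 0.68  0.93 -0.25  1.56 -0.64  1.27  0.88] 45.02355230972171
```

>>> {"fn": "step_arm", "kwargs": {"steps": [[[0.44, 0, 0.01], [0, -3, 0]], [[0.44, 0, 0.01], [0, -3, 0]], [[0.44, 0, 0.01], [0, -3, 0]]]}}

```text
clock: 9.72
tool_pos: [0.5338, -0.095, 0.2208]
eef_rot: [0.65, 0.658, 0.267, -0.27]
contact_force: [4.0, 3.1, -17.5]
opening: 0.135
finger_force: 45.0
```

```bash
python3 log.py
```

```text
t9.72 th44.61 p[ 0.5338 -0.095   0.2208] R0.0833 ang46.07 Ft10.08 Fr-14.58 Fx4.00 Max-2.970 | Taxis -2.097 q [ 0.6   0.82 -0.2   1.62 -0.59  1.17  0.81] 45.01646834425628
```

>>> {"fn": "step_arm", "kwargs": {"steps": [[[0.44, 0, 0.0], [0, -3, 0]], [[0.44, 0, 0.0], [0, -3, 0]], [[0.44, 0, 0.0], [0, -3, 0]]]}}

```text
clock: 10.1
tool_pos: [0.5337, -0.0845, 0.2306]
eef_rot: [0.669, 0.677, 0.215, -0.218]
contact_force: [6.6, 2.2, -22.2]
opening: 0.132
finger_force: 45.0
```

```bash
python3 log.py
```

```text
t10.10 th35.66 p[ 0.5337 -0.0845  0.2306] R0.0837 ang36.22 Ft11.13 Fr-19.27 Fx6.65 Max-3.429 | Taxis -2.475 q [ 0.5   0.73 -0.15  1.67 -0.54  1.07  0.73] 45.01095224171877
```

>>> {"fn": "step_arm", "kwargs": {"steps": [[[0.44, 0, 0.0], [0, -3, 0]], [[0.44, 0, 0.0], [0, -3, 0]], [[0.44, 0, 0.0], [0, -3, 0]]]}}

```text
clock: 10.48
tool_pos: [0.5337, -0.0734, 0.2378]
eef_rot: [0.684, 0.692, 0.162, -0.164]
contact_force: [7.3, 0.3, -25.1]
opening: 0.135
finger_force: 45.0
```

```bash
python3 log.py
```

```text
t10.47 th26.70 p[ 0.5337 -0.0734  0.2378] R0.0841 ang27.19 Ft11.01 Fr-22.53 Fx7.25 Max-3.185 | Taxis -2.236 q [ 0.38  0.65 -0.09  1.72 -0.47  0.98  0.62] 45.007505267858505
```

>>> {"fn": "step_arm", "kwargs": {"steps": [[[0.44, 0, 0.0], [0, -3, 0]], [[0.44, 0, 0.0], [0, -3, 0]], [[0.44, 0, 0.0], [0, -3, 0]]]}}

```text
clock: 10.85
tool_pos: [0.5336, -0.0616, 0.2432]
eef_rot: [0.694, 0.703, 0.109, -0.109]
contact_force: [8.6, -2.2, -27.8]
opening: 0.128
finger_force: 45.0
```

```bash
python3 log.py
```

```text
t10.85 th17.73 p[ 0.5336 -0.0616  0.2432] R0.0845 ang18.37 Ft10.57 Fr-25.79 Fx8.55 Max-2.911 | Taxis -1.985 q [ 0.23  0.59 -0.01  1.76 -0.38  0.9   0.48] 45.009486358612776
```

The moment is evidently referenced about 0.23 m behind the TCP: pairing + and − passes with the known 0.55 N m drag gives 0.318 m from the hub, consistently. The radial preload has also built up, so I'll relieve it and keep turning in −.

```bash
sed -i 's/^T=.*/T=np.cross(p-.233*z-hub,F)+M/' log.py; sed -i 's/^hub=np.array(\[.533,-.0350,.163\])/hub=np.array([.533,-.0340,.163])/' log.py; sed -i 's/ q %s"/"/; s/,np.round(s\["q"\],2))/)/' log.py; python3 log.py
```

```text
t10.85 th17.73 p[ 0.5336 -0.0616  0.2432] R0.0848 ang19.01 Ft10.57 Fr-25.79 Fx8.55 Max-2.911 | Taxis 0.529 45.009486358612776
```

>>> {"fn": "step_arm", "kwargs": {"steps": [[[0.44, 0, 0.1], [0, -3, 0]], [[0.44, 0, 0.1], [0, -3, 0]]]}}

```text
clock: 11.1
tool_pos: [0.5336, -0.0538, 0.2455]
eef_rot: [0.7, 0.707, 0.072, -0.072]
contact_force: [5.4, -5.8, -11.2]
opening: 0.131
finger_force: 45.0
```

```bash
python3 log.py
```

```text
t11.10 th11.70 p[ 0.5336 -0.0538  0.2455] R0.0848 ang13.53 Ft7.92 Fr-9.79 Fx5.43 Max-2.361 | Taxis 0.201 45.01820401288569
```

>>> {"fn": "step_arm", "kwargs": {"steps": [[[0.44, 0, 0.02], [0, -3, 0]], [[0.44, 0, 0.02], [0, -3, 0]]]}}

```text
clock: 11.35
tool_pos: [0.5335, -0.0453, 0.2472]
eef_rot: [0.702, 0.71, 0.036, -0.035]
contact_force: [6.7, -7.9, -13.1]
opening: 0.131
finger_force: 45.0
```

```bash
python3 log.py
```

```text
t11.35 th5.72 p[ 0.5335 -0.0453  0.2472] R0.0849 ang7.64 Ft9.16 Fr-12.25 Fx6.69 Max-2.148 | Taxis 0.820 45.02613393589854
```

>>> {"fn": "step_arm", "kwargs": {"steps": [[[0.44, 0, 0.01], [0, -3, 0]], [[0.44, 0, 0.01], [0, -3, 0]]]}}

```text
clock: 11.6
tool_pos: [0.5335, -0.0366, 0.248]
eef_rot: [0.703, 0.711, -0.001, 0.003]
contact_force: [6.1, -7.4, -12.3]
opening: 0.132
finger_force: 45.0
```

```bash
python3 log.py
```

```text
t11.60 th-0.26 p[ 0.5335 -0.0366  0.248 ] R0.0850 ang1.76 Ft7.32 Fr-12.35 Fx6.12 Max-2.053 | Taxis 0.333 45.031184647232294
```

>>> {"fn": "step_arm", "kwargs": {"steps": [[[0.44, 0, 0.01], [0, -3, 0]], [[0.44, 0, 0.01], [0, -3, 0]]]}}

```text
clock: 11.85
tool_pos: [0.5334, -0.0279, 0.2478]
eef_rot: [0.703, 0.71, -0.037, 0.04]
contact_force: [6.5, -8.2, -11.7]
opening: 0.13
finger_force: 45.0
```

```bash
python3 log.py
```

```text
t11.85 th-6.25 p[ 0.5334 -0.0279  0.2478] R0.0850 ang-4.08 Ft6.86 Fr-12.57 Fx6.47 Max-1.850 | Taxis 0.392 45.03474298864603
```

Force noise (~0.5 N) dominates, so I'll average several readings at each stop; the camera calls let time pass.

```bash
cat > meas.py <<'E'
from plant import sensors,vision
from h import *
import json,sys
s=int(sys.argv[1]);N=int(sys.argv[2]) if len(sys.argv)>2 else 6
hub=np.array([.533,-.0340,.163]);rows=[]
for i in range(N):
    if i: vision.snapshot("top")
    st=sensors.get_state();p,F,M=[np.array(st[k]) for k in("tool_pos","contact_force","moment")]
    A=R.from_quat(st["eef_rot"]).as_matrix();z=A[:,2];ax=A[:,1]
    th=np.degrees(np.arctan2(z[1],-z[2]));d=p-hub
    rows.append([s,th,np.degrees(np.arctan2(-d[1],d[2])),np.cross(-z,ax)@F*-1,-z@F,F[0],M@ax,np.cross(p-.233*z-hub,F)@ax+M@ax,st["clock"]])
a=np.mean(rows,0);sd=np.std(rows,0)
print("t%.2f th%.1f ang%.1f Ft%.2f(%.2f) Fr%.2f Max%.3f(%.2f) T%.3f(%.2f)"%(rows[-1][-1],a[1],a[2],a[3],sd[3],a[4],a[6],sd[6],a[7],sd[7]),np.round([x[7] for x in rows],2))
open("meas.txt","a").write(json.dumps(rows)+"\n")
E
python3 meas.py -1
```

```text
t12.10 th-6.1 ang-5.9 Ft3.09(2.04) Fr-8.77 Max-1.125(0.44) T-0.138(0.25) [ 0.39 -0.12 -0.31 -0.31 -0.33 -0.16]
```

>>> {"fn": "step_arm", "kwargs": {"steps": [[[0.44, 0, 0.07], [0, -3, 0]], [[0.44, 0, 0.05], [0, -3, 0]], [[0.44, 0, 0.01], [0, -3, 0]]]}}

```text
clock: 12.48
tool_pos: [0.5334, -0.0132, 0.2455]
eef_rot: [0.697, 0.705, -0.091, 0.095]
contact_force: [4.6, -4.8, -3.0]
opening: 0.134
finger_force: 45.0
```

```bash
python3 meas.py -1
```

```text
t12.72 th-14.9 ang-15.8 Ft0.28(2.34) Fr4.04 Max-0.359(0.47) T-0.260(0.34) [ 0.4  -0.24 -0.24 -0.23 -0.65 -0.6 ]
```

>>> {"fn": "step_arm", "kwargs": {"steps": [[[0.44, 0, 0.01], [0, -3, 0]], [[0.44, 0, 0.01], [0, -3, 0]], [[0.44, 0, 0.01], [0, -3, 0]]]}}

```text
clock: 13.1
tool_pos: [0.5332, 0.0001, 0.2408]
eef_rot: [0.688, 0.695, -0.145, 0.149]
contact_force: [2.4, -0.9, 5.2]
opening: 0.134
finger_force: 45.0
```

```bash
python3 meas.py -1
```

```text
t13.35 th-23.8 ang-25.3 Ft-0.48(2.17) Fr6.65 Max0.017(0.44) T-0.121(0.33) [ 0.6  -0.09 -0.24 -0.38 -0.28 -0.33]
```

Readings at rest relax off the drag limit, so only readings taken while turning count. I'll sample every two rows in motion.

>>> {"fn": "step_arm", "kwargs": {"steps": [[[0.44, 0, -0.03], [0, -3, 0]], [[0.44, 0, -0.03], [0, -3, 0]], [[0.44, 0, 0], [0, -3, 0]]]}}

```text
clock: 13.72
tool_pos: [0.5331, 0.0122, 0.2342]
eef_rot: [0.674, 0.682, -0.198, 0.202]
contact_force: [6.1, -3.5, -3.4]
opening: 0.13
finger_force: 45.0
```

```bash
python3 meas.py -1 1
```

```text
t13.72 th-32.9 ang-33.0 Ft1.17(0.00) Fr-4.81 Max0.130(0.00) T0.502(0.00) [0.5]
```

>>> {"fn": "step_arm", "kwargs": {"steps": [[[0.44, 0, 0.01], [0, -3, 0]], [[0.44, 0, 0.01], [0, -3, 0]]]}}

```text
clock: 13.98
tool_pos: [0.5331, 0.0193, 0.2288]
eef_rot: [0.663, 0.67, -0.234, 0.238]
contact_force: [5.1, -2.6, 0.7]
opening: 0.136
finger_force: 45.0
```

```bash
python3 meas.py -1 1
```

```text
t13.97 th-39.0 ang-39.0 Ft2.48(0.00) Fr-1.13 Max0.162(0.00) T0.951(0.00) [0.95]
```

>>> {"fn": "step_arm", "kwargs": {"steps": [[[0.44, 0, 0.01], [0, -3, 0]], [[0.44, 0, 0.01], [0, -3, 0]]]}}

```text
clock: 14.22
tool_pos: [0.533, 0.0262, 0.2224]
eef_rot: [0.649, 0.657, -0.269, 0.274]
contact_force: [5.2, -1.2, 2.4]
opening: 0.132
finger_force: 45.0
```

```bash
python3 meas.py -1 1
```

```text
t14.22 th-45.1 ang-45.4 Ft2.61(0.00) Fr0.74 Max-0.086(0.00) T0.744(0.00) [0.74]
```

>>> {"fn": "step_arm", "kwargs": {"steps": [[[0.44, 0, 0.01], [0, -3, 0]], [[0.44, 0, 0.01], [0, -3, 0]]]}}

```text
clock: 14.48
tool_pos: [0.533, 0.0319, 0.2158]
eef_rot: [0.634, 0.642, -0.303, 0.308]
contact_force: [6.5, -1.2, 2.2]
opening: 0.131
finger_force: 45.0
```

```bash
python3 meas.py -1 1
```

```text
t14.47 th-51.1 ang-51.3 Ft2.53(0.00) Fr0.39 Max-0.043(0.00) T0.761(0.00) [0.76]
```

>>> {"fn": "step_arm", "kwargs": {"steps": [[[0.44, 0, 0.01], [0, -3, 0]], [[0.44, 0, 0.01], [0, -3, 0]]]}}

```text
clock: 14.72
tool_pos: [0.533, 0.0369, 0.2086]
eef_rot: [0.617, 0.625, -0.335, 0.341]
contact_force: [6.9, -3.1, 1.8]
opening: 0.133
finger_force: 45.0
```

```bash
python3 meas.py -1 1
```

```text
t14.72 th-57.2 ang-57.3 Ft3.22(0.00) Fr-1.77 Max0.127(0.00) T1.150(0.00) [1.15]
```

>>> {"fn": "step_arm", "kwargs": {"steps": [[[0.44, 0, 0.01], [0, -3, 0]], [[0.44, 0, 0.01], [0, -3, 0]]]}}

```text
clock: 14.98
tool_pos: [0.533, 0.0411, 0.201]
eef_rot: [0.598, 0.606, -0.367, 0.373]
contact_force: [8.5, -3.2, 0.3]
opening: 0.134
finger_force: 45.0
```

```bash
python3 meas.py -1 1;python3 -c "
from plant import sensors;print(sensors.get_state()['q'].round(2))"
```

```text
t14.97 th-63.2 ang-63.2 Ft1.76(0.00) Fr-2.79 Max0.261(0.00) T0.820(0.00) [0.82]
[-1.02  1.12  0.72  1.69  0.36  1.08 -0.71]
```

>>> {"fn": "step_arm", "kwargs": {"steps": [[[-0.44, 0, 0.01], [0, 3, 0]], [[-0.44, 0, 0.01], [0, 3, 0]], [[-0.44, 0, 0.01], [0, 3, 0]]]}}

```text
clock: 15.35
tool_pos: [0.533, 0.037, 0.2088]
eef_rot: [0.626, 0.636, -0.316, 0.322]
contact_force: [6.7, -1.4, -8.8]
opening: 0.129
finger_force: 45.0
```

```bash
python3 meas.py 1 1
```

```text
t15.35 th-53.6 ang-57.2 Ft-6.18(0.00) Fr-6.38 Max2.017(0.00) T0.023(0.00) [0.02]
```

>>> {"fn": "step_arm", "kwargs": {"steps": [[[-0.44, 0, 0.01], [0, 3, 0]], [[-0.44, 0, 0.01], [0, 3, 0]]]}}

```text
clock: 15.6
tool_pos: [0.5331, 0.032, 0.216]
eef_rot: [0.642, 0.652, -0.283, 0.288]
contact_force: [6.5, -0.1, -8.6]
opening: 0.129
finger_force: 45.0
```

```bash
python3 meas.py 1 1
```

```text
t15.60 th-47.6 ang-51.2 Ft-6.25(0.00) Fr-5.96 Max1.862(0.00) T-0.154(0.00) [-0.15]
```

>>> {"fn": "step_arm", "kwargs": {"steps": [[[-0.44, 0, 0.01], [0, 3, 0]], [[-0.44, 0, 0.01], [0, 3, 0]]]}}

```text
clock: 15.85
tool_pos: [0.5331, 0.0263, 0.2226]
eef_rot: [0.656, 0.666, -0.249, 0.253]
contact_force: [6.1, 2.7, -7.8]
opening: 0.133
finger_force: 45.0
```

```bash
python3 meas.py 1 1
```

```text
t15.85 th-41.6 ang-45.4 Ft-7.16(0.00) Fr-4.12 Max1.756(0.00) T-0.542(0.00) [-0.54]
```

>>> {"fn": "step_arm", "kwargs": {"steps": [[[-0.44, 0, 0.01], [0, 3, 0]], [[-0.44, 0, 0.01], [0, 3, 0]]]}}

```text
clock: 16.1
tool_pos: [0.5331, 0.02, 0.2285]
eef_rot: [0.668, 0.679, -0.214, 0.218]
contact_force: [5.1, 3.7, -4.7]
opening: 0.128
finger_force: 45.0
```

```bash
python3 meas.py 1 1
```

```text
t16.10 th-35.6 ang-39.5 Ft-5.64(0.00) Fr-1.72 Max1.680(0.00) T-0.123(0.00) [-0.12]
```

>>> {"fn": "step_arm", "kwargs": {"steps": [[[-0.44, 0, 0.01], [0, 3, 0]], [[-0.44, 0, 0.01], [0, 3, 0]]]}}

```text
clock: 16.35
tool_pos: [0.5332, 0.013, 0.2338]
eef_rot: [0.678, 0.689, -0.179, 0.182]
contact_force: [3.9, 5.6, -4.0]
opening: 0.134
finger_force: 45.0
```

```bash
python3 meas.py 1 1
```

```text
t16.35 th-29.6 ang-33.6 Ft-6.76(0.00) Fr-0.79 Max1.649(0.00) T-0.504(0.00) [-0.5]
```

>>> {"fn": "step_arm", "kwargs": {"steps": [[[-0.44, 0, 0.01], [0, 3, 0]], [[-0.44, 0, 0.01], [0, 3, 0]]]}}

```text
clock: 16.6
tool_pos: [0.5332, 0.0054, 0.2384]
eef_rot: [0.687, 0.698, -0.143, 0.146]
contact_force: [3.4, 6.3, -1.4]
opening: 0.137
finger_force: 45.0
```

```bash
python3 meas.py 1 1
```

```text
t16.60 th-23.5 ang-27.6 Ft-6.31(0.00) Fr1.19 Max1.570(0.00) T-0.429(0.00) [-0.43]
```

>>> {"fn": "step_arm", "kwargs": {"steps": [[[-0.44, 0, 0.01], [0, 3, 0]], [[-0.44, 0, 0.01], [0, 3, 0]]]}}

```text
clock: 16.85
tool_pos: [0.5332, -0.0026, 0.2421]
eef_rot: [0.693, 0.704, -0.107, 0.109]
contact_force: [1.7, 7.5, 1.1]
opening: 0.132
finger_force: 45.0
```

```bash
python3 meas.py 1 1
```

```text
t16.85 th-17.5 ang-21.6 Ft-6.77(0.00) Fr3.32 Max1.490(0.00) T-0.642(0.00) [-0.64]
```

>>> {"fn": "step_arm", "kwargs": {"steps": [[[-0.44, 0, 0.01], [0, 3, 0]], [[-0.44, 0, 0.01], [0, 3, 0]]]}}

```text
clock: 17.1
tool_pos: [0.5333, -0.0111, 0.245]
eef_rot: [0.698, 0.709, -0.07, 0.072]
contact_force: [1.2, 8.0, 4.2]
opening: 0.132
finger_force: 45.0
```

```bash
python3 meas.py 1 1
```

```text
t17.10 th-11.5 ang-15.6 Ft-6.96(0.00) Fr5.72 Max1.550(0.00) T-0.626(0.00) [-0.63]
```

>>> {"fn": "step_arm", "kwargs": {"steps": [[[-0.44, 0, 0.01], [0, 3, 0]], [[-0.44, 0, 0.01], [0, 3, 0]]]}}

```text
clock: 17.35
tool_pos: [0.5333, -0.0198, 0.2469]
eef_rot: [0.701, 0.712, -0.033, 0.035]
contact_force: [1.0, 7.3, 6.5]
opening: 0.13
finger_force: 45.0
```

```bash
python3 meas.py 1 1
```

```text
t17.35 th-5.5 ang-9.6 Ft-6.66(0.00) Fr7.15 Max1.534(0.00) T-0.539(0.00) [-0.54]
```

>>> {"fn": "step_arm", "kwargs": {"steps": [[[-0.44, 0, 0.01], [0, 3, 0]], [[-0.44, 0, 0.01], [0, 3, 0]]]}}

```text
clock: 17.6
tool_pos: [0.5334, -0.0286, 0.2479]
eef_rot: [0.702, 0.712, 0.003, -0.003]
contact_force: [1.1, 7.2, 7.1]
opening: 0.132
finger_force: 45.0
```

```bash
python3 meas.py 1 1
```

```text
t17.60 th0.5 ang-3.6 Ft-7.22(0.00) Fr7.00 Max1.503(0.00) T-0.749(0.00) [-0.75]
```

```bash
cat > fit.py <<'E'
from h import *
import json
from scipy.optimize import least_squares
L=[json.loads(l) for l in open("log.txt")]
# meas rows: s,th,ang,Ft,Fr,Fx,M,T,clock
D=[]
for l in [json.loads(l) for l in open("meas.txt")]: D.append(l[0])
hub=np.array([.533,-.034,.163])
for c,th,*v in L:
    F=np.array(v[:3]);M=np.array(v[3:6]);p=np.array(v[6:]);d=p-hub
    if c<7.3 : continue
    s=1 if c<9.5 else -1; t=np.radians(th)
    D.append([s,th,np.degrees(np.arctan2(-d[1],d[2])),F[1]*-np.cos(t)-F[2]*np.sin(t),F[2]*np.cos(t)-F[1]*np.sin(t),F[0],M[0],0,c])
D=np.array(D);D=D[np.unique(D[:,8],return_index=True)[1]]
s,th,ang,Ft,Fr,Fx,M=D[:,:7].T
t,g=np.radians(th),np.radians(ang)
con=np.degrees(np.arctan2(.085*np.sin(g)+.035*np.sin(t),.085*np.cos(g)+.035*np.cos(t)))
def mod(p,k): 
    Lm,thb,rm,e,b=p; e=e*(k>0); b=b*(k>1)
    T=M+rm*Ft+e*Fr+b
    return (T+.55*s+Lm*np.sin(np.radians(con-thb)))/.18
if __name__=="__main__":
  for k in(0,1,2):
    f=lambda p:np.r_[mod(p,k),(p[0]-.42)/.04,p[3]/.02,p[4]/.3]
    best=min((least_squares(f,[.42,x,.318,0,0],loss='soft_l1') for x in(-150,-90,-30,30,90,150)),key=lambda q:q.cost)
    C=np.linalg.pinv(best.jac.T@best.jac);print(k,len(D),best.x.round(3),np.sqrt(np.diag(C)).round(3),2*best.cost)
  print(np.c_[con,s,mod(best.x,2)*.18].round(2).tolist())
E
python3 fit.py
```

```text
0 32 [  0.434 -17.23    0.315   0.      0.   ] [0.039 6.582 0.007 0.02  0.3  ] 22.18249234285077
1 32 [ 4.4100e-01 -1.9355e+01  3.2000e-01  4.0000e-03  0.0000e+00] [4.300e-02 7.428e+00 1.000e-02 7.000e-03 3.000e-01] 21.79639169486814
2 32 [ 4.4100e-01 -1.8297e+01  3.2000e-01  4.0000e-03  8.0000e-03] [4.400e-02 2.689e+01 1.000e-02 8.000e-03 1.830e-01] 21.792520153308413
[[8.69, 1.0, 0.02], [17.65, 1.0, 0.4], [26.57, 1.0, -0.19], [35.52, 1.0, -0.1], [44.66, 1.0, 0.09], [53.75, 1.0, -0.13], [45.98, -1.0, 0.05], [36.45, -1.0, -0.12], [27.48, -1.0, 0.02], [18.64, -1.0, 0.1], [13.0, -1.0, -0.18], [7.08, -1.0, 0.38], [1.17, -1.0, -0.15], [-4.72, -1.0, -0.13], [-14.41, -1.0, -0.13], [-23.75, -1.0, 0.04], [-32.96, -1.0, -0.17], [-39.0, -1.0, 0.25], [-45.3, -1.0, 0.01], [-51.27, -1.0, -0.01], [-57.23, -1.0, 0.33], [-63.18, -1.0, -0.04], [-56.13, 1.0, 0.3], [-50.18, 1.0, 0.16], [-44.26, 1.0, -0.19], [-38.33, 1.0, 0.27], [-32.39, 1.0, -0.07], [-26.42, 1.0, 0.05], [-20.44, 1.0, -0.12], [-14.44, 1.0, -0.06], [-8.43, 1.0, 0.07], [-2.42, 1.0, -0.1]]
```

The bottom appears to be near −18°, but a force bias would shift that zero, and the start must be at least 40° from the bottom. I'll regrip to widen the range, which separates bias from phase. First, back to −54.

>>> {"fn": "step_arm", "kwargs": {"steps": [[[0.44, 0, -0.04], [0, -3, 0]], [[0.44, 0, -0.02], [0, -3, 0]], [[0.44, 0, 0], [0, -3, 0]], [[0.44, 0, 0.01], [0, -3, 0]], [[0.44, 0, 0.01], [0, -3, 0]]]}}

```text
clock: 18.23
tool_pos: [0.5333, -0.0129, 0.2454]
eef_rot: [0.697, 0.705, -0.092, 0.094]
contact_force: [6.3, -5.8, -1.6]
opening: 0.13
finger_force: 45.0
```

```bash
python3 meas.py -1 1
```

```text
t18.23 th-15.2 ang-14.3 Ft5.19(0.00) Fr-3.10 Max-0.828(0.00) T0.827(0.00) [0.83]
```

>>> {"fn": "step_arm", "kwargs": {"steps": [[[0.44, 0, 0.01], [0, -3, 0]], [[0.44, 0, 0.01], [0, -3, 0]], [[0.44, 0, 0.01], [0, -3, 0]]]}}

```text
clock: 18.6
tool_pos: [0.5332, -0.0004, 0.2411]
eef_rot: [0.688, 0.695, -0.147, 0.15]
contact_force: [6.7, -5.7, -1.4]
opening: 0.134
finger_force: 45.0
```

```bash
python3 meas.py -1 1
```

```text
t18.60 th-24.2 ang-23.3 Ft4.68(0.00) Fr-3.65 Max-0.746(0.00) T0.747(0.00) [0.75]
```

>>> {"fn": "step_arm", "kwargs": {"steps": [[[0.44, 0, 0.01], [0, -3, 0]], [[0.44, 0, 0.01], [0, -3, 0]], [[0.44, 0, 0.01], [0, -3, 0]]]}}

```text
clock: 18.98
tool_pos: [0.5331, 0.0112, 0.2349]
eef_rot: [0.674, 0.681, -0.2, 0.204]
contact_force: [7.7, -5.9, -0.3]
opening: 0.133
finger_force: 45.0
```

```bash
python3 meas.py -1 1
```

```text
t18.98 th-33.2 ang-32.2 Ft4.84(0.00) Fr-3.58 Max-0.558(0.00) T0.986(0.00) [0.99]
```

>>> {"fn": "step_arm", "kwargs": {"steps": [[[0.44, 0, 0.01], [0, -3, 0]], [[0.44, 0, 0.01], [0, -3, 0]], [[0.44, 0, 0.01], [0, -3, 0]]]}}

```text
clock: 19.35
tool_pos: [0.533, 0.0217, 0.2269]
eef_rot: [0.656, 0.663, -0.253, 0.257]
contact_force: [7.6, -6.5, -0.2]
opening: 0.134
finger_force: 45.0
```

```bash
python3 meas.py -1 1
```

```text
t19.35 th-42.2 ang-41.1 Ft4.71(0.00) Fr-4.58 Max-0.380(0.00) T1.125(0.00) [1.13]
```

>>> {"fn": "step_arm", "kwargs": {"steps": [[[0.44, 0, 0.01], [0, -3, 0]], [[0.44, 0, 0.01], [0, -3, 0]], [[0.44, 0, 0.01], [0, -3, 0]]]}}

```text
clock: 19.73
tool_pos: [0.533, 0.0308, 0.2175]
eef_rot: [0.634, 0.641, -0.303, 0.308]
contact_force: [8.2, -6.8, -0.5]
opening: 0.136
finger_force: 45.0
```

```bash
python3 meas.py -1 1
```

```text
t19.73 th-51.3 ang-49.9 Ft3.96(0.00) Fr-5.68 Max-0.226(0.00) T1.043(0.00) [1.04]
```

>>> {"fn": "step_arm", "kwargs": {"steps": [[[0, 0, 0], [0, 0, 0]], [[0, 0, 0], [0, 0, 0]], [[0, 0, 0], [0, 0, 0]], [[0, 0, 0], [0, 0, 0]], [[0, 0, 0], [0, 0, 0]]], "claw": 0.2}}

```text
clock: 20.35
tool_pos: [0.532, 0.0318, 0.2166]
eef_rot: [0.634, 0.642, -0.302, 0.306]
contact_force: [-0.7, -0.2, 0.0]
opening: 0.6
finger_force: 0.0
```

```bash
python3 meas.py 0 4; python3 fit.py | head -3;  python3 - <<'E'
from plant import vision
import cv2,numpy as np
w=vision.snapshot("wrist")["img"][:,:,::-1]
t=vision.snapshot("scene")["img"][:,:,::-1][170:320,230:390]
cv2.imwrite("pics/w4.png",np.hstack([cv2.resize(w,(400,300)),cv2.resize(t,(320,300))]))
E
```

```text
t20.50 th-51.0 ang-50.9 Ft0.27(0.10) Fr0.30 Max0.666(0.02) T0.752(0.02) [0.72 0.78 0.76 0.75]
0 38 [  0.46  -10.477   0.31    0.      0.   ] [0.052 6.062 0.007 0.02  0.3  ] 31.788901894768422
1 38 [  0.461 -10.54    0.31    0.      0.   ] [5.600e-02 7.202e+00 1.000e-02 7.000e-03 3.000e-01] 31.78858686654667
2 38 [  0.461 -13.978   0.31   -0.     -0.028] [5.7000e-02 2.6843e+01 1.0000e-02 8.0000e-03 1.9100e-01] 31.733234121057915
```

View pics/w4.png

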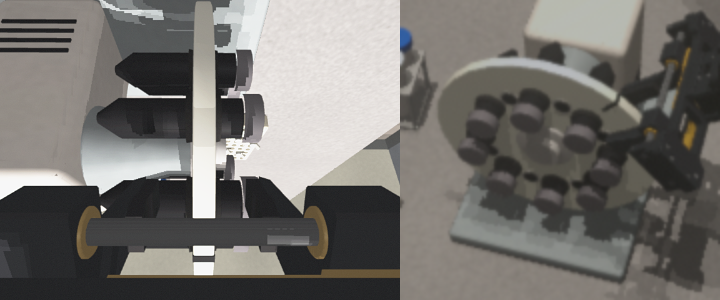

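That view shows the open gripper at tilt −51° on the rim, and the index line is on the far side. The important find is that the moment reads +0.67 N m with nothing held. It is gripper weight not compensated when tilted, and it mimics a load. I'll calibrate this bias while moving the open gripper along the rim.

>>> {"fn": "step_arm", "kwargs": {"steps": [[[-0.88, 0, 0.05], [0, 6, 0]], [[-0.88, 0, 0.05], [0, 6, 0]], [[-0.88, 0, 0.05], [0, 6, 0]], [[-0.88, 0, 0.05], [0, 6, 0]]]}}

```text
clock: 21.1
tool_pos: [0.5327, 0.0044, 0.2389]
eef_rot: [0.683, 0.692, -0.163, 0.165]
contact_force: [0.6, 0.3, -0.5]
opening: 0.602
finger_force: 0.0
```

```bash
python3 meas.py 0 2
```

```text
t21.15 th-26.8 ang-24.7 Ft2.29(2.80) Fr-0.29 Max0.205(0.12) T0.934(0.77) [0.17 1.7 ]
```

>>> {"fn": "step_arm", "kwargs": {"steps": [[[-0.88, 0, 0.05], [0, 6, 0]], [[-0.88, 0, 0.05], [0, 6, 0]], [[-0.88, 0, 0.05], [0, 6, 0]], [[-0.88, 0, 0.05], [0, 6, 0]]]}}

```text
clock: 21.65
tool_pos: [0.5329, -0.0291, 0.2472]
eef_rot: [0.702, 0.712, -0.018, 0.018]
contact_force: [-0.3, 0.2, -1.1]
opening: 0.601
finger_force: 0.0
```

```bash
python3 meas.py 0 2
```

```text
t21.70 th-2.9 ang-0.9 Ft2.40(2.64) Fr-0.54 Max-0.168(0.15) T0.595(0.69) [-0.09  1.28]
```

>>> {"fn": "step_arm", "kwargs": {"steps": [[[-0.88, 0, 0.05], [0, 6, 0]], [[-0.88, 0, 0.05], [0, 6, 0]], [[-0.88, 0, 0.05], [0, 6, 0]]]}}

```text
clock: 22.08
tool_pos: [0.5332, -0.0549, 0.2439]
eef_rot: [0.696, 0.706, 0.092, -0.094]
contact_force: [-0.5, -1.3, -0.1]
opening: 0.602
finger_force: 0.0
```

```bash
python3 meas.py 0 3
cat > fit.py <<'E'
from h import *
import json
from scipy.optimize import least_squares
hub=np.array([.533,-.034,.163]);D=[]
m=[json.loads(l) for l in open("meas.txt")]
for l in m:
    D+=l if l[0][0]==0 else l[:1]
for l in open("log.txt"):
    c,th,*v=json.loads(l)
    F=np.array(v[:3]);M=np.array(v[3:6]);p=np.array(v[6:]);d=p-hub
    if c<7.3 : continue
    s=1 if c<9.5 else -1; t=np.radians(th)
    D.append([s,th,np.degrees(np.arctan2(-d[1],d[2])),F[1]*-np.cos(t)-F[2]*np.sin(t),F[2]*np.cos(t)-F[1]*np.sin(t),F[0],M[0],0,c])
D=np.array(D);D=D[np.unique(D[:,8],return_index=True)[1]]
s,th,ang,Ft,Fr,Fx,M,_,clk=D.T
t,g=np.radians(th),np.radians(ang)
con=np.degrees(np.arctan2(.085*np.sin(g)+.035*np.sin(t),.085*np.cos(g)+.035*np.cos(t)))
OFF=[]  # (clock, offset to drum angle)
try: OFF=json.load(open("off.json"))
except Exception: pass
dr=con.copy()
for c,o in OFF: dr[clk>c]=con[clk>c]+o
a=np.abs(s)
def mod(p):
    Lm,thb,rm,e,b,k,kc=p
    T=M+rm*Ft+e*Fr+b+k*np.sin(t)
    return np.where(a>0,(T+.55*s+Lm*np.sin(np.radians(dr-thb)))/.18,(M+b+k*np.sin(t))/.04)
f=lambda p:np.r_[mod(p),(p[0]-.42)/.04,p[3]/.02,p[4]/.05,p[6]]
S=sorted((least_squares(f,[.42,x,.2,0,0,.85,0],loss='soft_l1') for x in(-150,-90,-30,30,90,150)),key=lambda q:q.cost)
for b in (S[0],S[-1]):
    C=np.linalg.pinv(b.jac.T@b.jac);print(len(D),b.x.round(3),np.sqrt(np.diag(C)).round(3),2*b.cost)
print(np.c_[dr,s,mod(S[0].x)*np.where(a>0,.18,.04)].round(2)[-12:].tolist())
E
python3 fit.py
```

```text
t22.18 th15.0 ang17.3 Ft1.64(1.56) Fr0.90 Max-0.444(0.12) T0.071(0.39) [ 0.06  0.55 -0.4 ]
48 [ 4.18000e-01 -1.80382e+02  3.18000e-01  7.00000e-03  1.19000e-01
  1.00300e+00  0.00000e+00] [3.700e-02 8.591e+00 9.000e-03 7.000e-03 2.300e-02 3.600e-02 1.000e+00] 63.736736701237604
48 [-2.170e-01  1.226e+01  3.190e-01  1.200e-02  1.110e-01  9.730e-01
  0.000e+00] [8.500e-02 2.054e+01 9.000e-03 7.000e-03 2.100e-02 3.700e-02 1.000e+00] 98.0844583390106
[[-50.32, -1.0, 0.1], [-50.88, 0.0, 0.01], [-50.9, 0.0, 0.01], [-50.92, 0.0, -0.02], [-50.94, 0.0, 0.03], [-26.84, 0.0, -0.0], [-23.74, 0.0, -0.25], [-3.19, 0.0, 0.05], [0.25, 0.0, -0.25], [14.66, 0.0, 0.03], [17.96, 0.0, -0.24], [17.3, 0.0, 0.01]]
```

The bias fit moves the bottom to about ±180°, which agrees with the 40° rule. I'll move on to tilt +55 with settled bias readings on the way, then grip and sweep in −.

```bash
python3 meas.py 0 3
```

```text
t22.27 th14.9 ang16.4 Ft-0.59(0.38) Fr0.26 Max-0.298(0.05) T-0.486(0.07) [-0.4  -0.58 -0.48]
```

>>> {"fn": "step_arm", "kwargs": {"steps": [[[-0.88, 0, 0.05], [0, 6, 0]], [[-0.88, 0, 0.05], [0, 6, 0]], [[-0.88, 0, 0.05], [0, 6, 0]], [[-0.88, 0, 0.05], [0, 6, 0]], [[-0.88, 0, 0.05], [0, 6, 0]], [[-0.88, 0, 0.05], [0, 6, 0]], [[-0.88, 0, 0.05], [0, 6, 0]], [[0, 0, 0], [0, 0, 0]], [[0, 0, 0], [0, 0, 0]]]}}

```text
clock: 23.4
tool_pos: [0.5345, -0.1015, 0.2096]
eef_rot: [0.616, 0.627, 0.334, -0.34]
contact_force: [0.2, -0.4, -0.1]
opening: 0.601
finger_force: 0.0
```

```bash
python3 meas.py 0 3
```

```text
t23.50 th56.9 ang55.3 Ft-0.05(0.43) Fr-0.09 Max-0.770(0.03) T-0.787(0.16) [-0.64 -0.71 -1.01]
```

>>> {"fn": "step_arm", "kwargs": {"steps": [[[0, 0, 0], [0, 0, 0]], [[0, 0, 0], [0, 0, 0]], [[0, 0, 0], [0, 0, 0]], [[0, 0, 0], [0, 0, 0]], [[0, 0, 0], [0, 0, 0]], [[0, 0, 0], [0, 0, 0]]], "claw": -1}}

```text
clock: 24.25
tool_pos: [0.5338, -0.1042, 0.2087]
eef_rot: [0.617, 0.625, 0.335, -0.34]
contact_force: [-1.2, 0.5, 0.2]
opening: 0.131
finger_force: 45.0
```

```bash
python3 meas.py 9 1; cp meas.txt meas_bak.txt
python3 - <<'E'
import json
L=[json.loads(l) for l in open("meas.txt")]
for l in L:
    if l[0][0]==0: print([[round(x,2) for x in r] for r in l])
E
```

```text
t24.25 th57.0 ang57.0 Ft-0.48(0.00) Fr-0.36 Max-0.715(0.00) T-0.867(0.00) [-0.87]
[[0, -50.97, -50.85, 0.14, -0.13, -0.67, 0.67, 0.72, 20.35], [0, -50.97, -50.87, 0.35, 0.34, -0.28, 0.67, 0.78, 20.4], [0, -50.98, -50.9, 0.4, 0.15, 0.23, 0.64, 0.76, 20.45], [0, -50.98, -50.92, 0.2, 0.85, 0.61, 0.69, 0.75, 20.5]]
[[0, -26.81, -26.85, -0.51, -0.3, 0.58, 0.33, 0.17, 21.1], [0, -26.79, -22.49, 5.09, -0.29, -0.06, 0.08, 1.7, 21.15]]
[[0, -2.86, -3.32, -0.24, -1.1, -0.27, -0.02, -0.09, 21.65], [0, -2.94, 1.56, 5.04, 0.02, 0.38, -0.32, 1.28, 21.7]]
[[0, 15.13, 14.47, 1.29, 0.24, -0.51, -0.35, 0.06, 22.07], [0, 15.04, 19.17, 3.7, 1.31, -0.22, -0.61, 0.55, 22.12], [0, 14.85, 18.32, -0.08, 1.16, 0.58, -0.37, -0.4, 22.18]]
[[0, 14.85, 18.32, -0.08, 1.16, 0.58, -0.37, -0.4, 22.18], [0, 14.87, 16.26, -0.99, -0.48, -0.24, -0.27, -0.58, 22.23], [0, 14.93, 14.58, -0.69, 0.12, 0.66, -0.26, -0.48, 22.27]]
[[0, 56.93, 55.42, 0.29, 0.23, 0.17, -0.73, -0.64, 23.4], [0, 56.92, 55.18, 0.21, -0.55, 0.74, -0.78, -0.71, 23.45], [0, 56.91, 55.23, -0.66, 0.04, -0.26, -0.8, -1.01, 23.5]]
```

Clean bias is ≈ −0.88·sin(tilt). Now I'll sweep in − from the new grip, with the drum offset recorded.

```bash
echo '[[20.6,-107.9]]' > off.json; sed -i 's/^s,th,ang,Ft/D=D[(D[:,0]!=9)\&~((D[:,0]==0)\&((abs(D[:,3])>1.2)|(abs(D[:,1]-D[:,2])>3)))]\ns,th,ang,Ft/' fit.py; python3 fit.py
```

```text
48 [4.00000e-01 1.91545e+02 3.16000e-01 4.00000e-03 3.20000e-02 8.94000e-01
 0.00000e+00] [4.200e-02 9.672e+00 1.000e-02 7.000e-03 1.400e-02 2.100e-02 1.000e+00] 31.09571420995186
48 [-1.9200e-01  2.8996e+01  3.1600e-01  8.0000e-03  3.6000e-02  8.7900e-01
  0.0000e+00] [6.9000e-02 2.5017e+01 9.0000e-03 7.0000e-03 1.4000e-02 2.3000e-02
 1.0000e+00] 61.640950332460456
[[-50.32, -1.0, 0.14], [-50.88, 0.0, 0.01], [-50.9, 0.0, 0.0], [-50.92, 0.0, -0.03], [-50.94, 0.0, 0.03], [-134.74, 0.0, -0.04], [-111.09, 0.0, -0.03], [-92.05, 0.0, -0.0], [-93.22, 0.0, -0.0], [-52.04, 0.0, 0.05], [-52.21, 0.0, 0.0], [-52.18, 0.0, -0.02]]
```

>>> {"fn": "step_arm", "kwargs": {"steps": [[[0.44, 0, 0.01], [0, -3, 0]], [[0.44, 0, 0.01], [0, -3, 0]], [[0.44, 0, 0.01], [0, -3, 0]], [[0.44, 0, 0.01], [0, -3, 0]]]}}

```text
clock: 24.75
tool_pos: [0.5338, -0.0933, 0.2228]
eef_rot: [0.65, 0.658, 0.267, -0.271]
contact_force: [-0.9, -1.4, -1.7]
opening: 0.13
finger_force: 45.0
```

```bash
python3 meas.py -1 1
```

```text
t24.75 th44.7 ang44.7 Ft2.17(0.00) Fr-0.24 Max-1.141(0.00) T-0.455(0.00) [-0.45]
```

>>> {"fn": "step_arm", "kwargs": {"steps": [[[0.44, 0, 0.01], [0, -3, 0]], [[0.44, 0, 0.01], [0, -3, 0]], [[0.44, 0, 0.01], [0, -3, 0]]]}}

```text
clock: 25.12
tool_pos: [0.5337, -0.0835, 0.2314]
eef_rot: [0.669, 0.677, 0.216, -0.218]
contact_force: [-1.9, -3.5, 2.3]
opening: 0.135
finger_force: 45.0
```

```bash
python3 meas.py -1 1
```

```text
t25.12 th35.8 ang35.8 Ft1.48(0.00) Fr3.94 Max-1.148(0.00) T-0.679(0.00) [-0.68]
```

>>> {"fn": "step_arm", "kwargs": {"steps": [[[0.44, 0, 0.01], [0, -3, 0]], [[0.44, 0, 0.01], [0, -3, 0]], [[0.44, 0, 0.01], [0, -3, 0]]]}}

```text
clock: 25.5
tool_pos: [0.5337, -0.0723, 0.2385]
eef_rot: [0.683, 0.692, 0.163, -0.164]
contact_force: [-0.2, -3.6, 0.9]
opening: 0.132
finger_force: 45.0
```

```bash
python3 meas.py -1 1
```

```text
t25.50 th26.8 ang26.9 Ft2.76(0.00) Fr2.42 Max-1.190(0.00) T-0.313(0.00) [-0.31]
```

>>> {"fn": "step_arm", "kwargs": {"steps": [[[0.44, 0, 0.01], [0, -3, 0]], [[0.44, 0, 0.01], [0, -3, 0]], [[0.44, 0, 0.01], [0, -3, 0]]]}}

```text
clock: 25.88
tool_pos: [0.5336, -0.0601, 0.2438]
eef_rot: [0.694, 0.703, 0.109, -0.109]
contact_force: [-0.5, -3.6, 0.9]
opening: 0.13
finger_force: 45.0
```

```bash
python3 meas.py -1 1
```

```text
t25.88 th17.8 ang17.9 Ft3.18(0.00) Fr1.97 Max-1.240(0.00) T-0.231(0.00) [-0.23]
```

>>> {"fn": "step_arm", "kwargs": {"steps": [[[0.44, 0, 0.01], [0, -3, 0]], [[0.44, 0, 0.01], [0, -3, 0]], [[0.44, 0, 0.01], [0, -3, 0]]]}}

```text
clock: 26.25
tool_pos: [0.5335, -0.0472, 0.247]
eef_rot: [0.7, 0.71, 0.055, -0.054]
contact_force: [0.6, -4.3, -0.3]
opening: 0.133
finger_force: 45.0
```

```bash
python3 meas.py -1 1
```

```text
t26.25 th8.8 ang8.9 Ft4.34(0.00) Fr0.41 Max-1.261(0.00) T0.120(0.00) [0.12]
```

>>> {"fn": "step_arm", "kwargs": {"steps": [[[0.44, 0, 0.01], [0, -3, 0]], [[0.44, 0, 0.01], [0, -3, 0]], [[0.44, 0, 0.01], [0, -3, 0]]]}}

```text
clock: 26.62
tool_pos: [0.5335, -0.034, 0.2481]
eef_rot: [0.702, 0.712, -0.0, 0.002]
contact_force: [1.4, -4.0, -0.6]
opening: 0.131
finger_force: 45.0
```

```bash
python3 meas.py -1 1; python3 fit.py
```

```text
t26.62 th-0.2 ang0.0 Ft4.06(0.00) Fr-0.59 Max-1.298(0.00) T-0.005(0.00) [-0.01]
54 [ 4.08000e-01 -1.68685e+02  3.18000e-01  5.00000e-03  3.30000e-02
  8.96000e-01  0.00000e+00] [3.600e-02 9.294e+00 9.000e-03 7.000e-03 1.400e-02 2.100e-02 1.000e+00] 33.97480140475491
54 [-2.8100e-01  1.9857e+01  3.2200e-01  1.0000e-02  3.8000e-02  8.9000e-01
  0.0000e+00] [6.1000e-02 1.4901e+01 9.0000e-03 7.0000e-03 1.4000e-02 2.1000e-02
 1.0000e+00] 69.07396234337996
[[-111.09, 0.0, -0.03], [-92.05, 0.0, -0.0], [-93.22, 0.0, 0.0], [-52.04, 0.0, 0.05], [-52.21, 0.0, 0.01], [-52.18, 0.0, -0.01], [-63.17, -1.0, 0.05], [-72.08, -1.0, -0.25], [-81.06, -1.0, -0.01], [-90.04, -1.0, -0.06], [-99.01, -1.0, 0.13], [-107.93, -1.0, -0.17]]
```

Bottom is now estimated at −169±9. Continuing the sweep.

>>> {"fn": "step_arm", "kwargs": {"steps": [[[0.44, 0, 0.01], [0, -3, 0]], [[0.44, 0, 0.01], [0, -3, 0]], [[0.44, 0, 0.01], [0, -3, 0]]]}}

```text
clock: 27.0
tool_pos: [0.5334, -0.021, 0.2471]
eef_rot: [0.7, 0.709, -0.055, 0.058]
contact_force: [2.6, -5.0, -1.5]
opening: 0.133
finger_force: 45.0
```

```bash
python3 meas.py -1 1
```

```text
t27.00 th-9.2 ang-8.8 Ft4.72(0.00) Fr-2.31 Max-1.283(0.00) T0.222(0.00) [0.22]
```

>>> {"fn": "step_arm", "kwargs": {"steps": [[[0.44, 0, 0.01], [0, -3, 0]], [[0.44, 0, 0.01], [0, -3, 0]], [[0.44, 0, 0.01], [0, -3, 0]]]}}

```text
clock: 27.38
tool_pos: [0.5333, -0.0082, 0.2441]
eef_rot: [0.694, 0.703, -0.11, 0.113]
contact_force: [3.4, -5.4, -2.7]
opening: 0.133
finger_force: 45.1
```

```bash
python3 meas.py -1 1
```

```text
t27.38 th-18.2 ang-17.6 Ft4.38(0.00) Fr-4.27 Max-1.259(0.00) T0.139(0.00) [0.14]
```

>>> {"fn": "step_arm", "kwargs": {"steps": [[[0.44, 0, 0.01], [0, -3, 0]], [[0.44, 0, 0.01], [0, -3, 0]], [[0.44, 0, 0.01], [0, -3, 0]]]}}

```text
clock: 27.75
tool_pos: [0.5332, 0.0038, 0.2392]
eef_rot: [0.683, 0.692, -0.164, 0.168]
contact_force: [5.8, -7.2, -2.6]
opening: 0.132
finger_force: 45.1
```

```bash
python3 meas.py -1 1
```

```text
t27.75 th-27.2 ang-26.4 Ft5.32(0.00) Fr-5.66 Max-1.145(0.00) T0.555(0.00) [0.55]
```

>>> {"fn": "step_arm", "kwargs": {"steps": [[[0.44, 0, 0.01], [0, -3, 0]], [[0.44, 0, 0.01], [0, -3, 0]], [[0.44, 0, 0.01], [0, -3, 0]]]}}

```text
clock: 28.12
tool_pos: [0.5331, 0.0149, 0.2325]
eef_rot: [0.668, 0.676, -0.217, 0.222]
contact_force: [5.8, -7.1, -1.9]
opening: 0.133
finger_force: 45.1
```

```bash
python3 meas.py -1 1
```

```text
t28.12 th-36.2 ang-35.1 Ft4.64(0.00) Fr-5.75 Max-1.013(0.00) T0.471(0.00) [0.47]
```

>>> {"fn": "step_arm", "kwargs": {"steps": [[[0.44, 0, 0.01], [0, -3, 0]], [[0.44, 0, 0.01], [0, -3, 0]], [[0.44, 0, 0.01], [0, -3, 0]]]}}

```text
clock: 28.5
tool_pos: [0.5331, 0.0248, 0.2242]
eef_rot: [0.648, 0.657, -0.269, 0.275]
contact_force: [6.0, -8.3, -1.0]
opening: 0.135
finger_force: 45.1
```

```bash
python3 meas.py -1 1
```

```text
t28.50 th-45.2 ang-43.9 Ft5.19(0.00) Fr-6.69 Max-0.885(0.00) T0.779(0.00) [0.78]
```

>>> {"fn": "step_arm", "kwargs": {"steps": [[[0.44, 0, 0.01], [0, -3, 0]], [[0.44, 0, 0.01], [0, -3, 0]], [[0.44, 0, 0.01], [0, -3, 0]]]}}

```text
clock: 28.88
tool_pos: [0.533, 0.0333, 0.2144]
eef_rot: [0.625, 0.633, -0.319, 0.326]
contact_force: [5.9, -8.7, -0.1]
opening: 0.135
finger_force: 45.1
```

```bash
python3 meas.py -1 1; python3 fit.py; python3 meas.py 9 3
```

```text
t28.88 th-54.3 ang-52.6 Ft5.04(0.00) Fr-7.25 Max-0.740(0.00) T0.877(0.00) [0.88]
60 [ 4.32000e-01 -1.81016e+02  3.17000e-01 -1.00000e-03  4.00000e-02
  8.89000e-01  0.00000e+00] [3.500e-02 7.636e+00 9.000e-03 7.000e-03 1.400e-02 2.100e-02 1.000e+00] 42.335041510324416
60 [-0.358  1.218  0.321  0.002  0.043  0.885  0.   ] [6.400e-02 9.817e+00 9.000e-03 7.000e-03 1.400e-02 2.200e-02 1.000e+00] 81.5426265860925
[[-63.17, -1.0, 0.04], [-72.08, -1.0, -0.27], [-81.06, -1.0, -0.0], [-90.04, -1.0, -0.04], [-99.01, -1.0, 0.17], [-107.93, -1.0, -0.11], [-116.81, -1.0, -0.05], [-125.69, -1.0, -0.3], [-134.53, -1.0, -0.05], [-143.36, -1.0, -0.31], [-152.17, -1.0, -0.16], [-160.99, -1.0, -0.22]]
t28.98 th-54.3 ang-53.8 Ft2.49(2.30) Fr-8.04 Max-0.375(0.41) T0.422(0.35) [0.88 0.37 0.02]
```

>>> {"fn": "step_arm", "kwargs": {"steps": [[[0, 0, 0], [0, 0, 0]], [[0, 0, 0], [0, 0, 0]], [[0, 0, 0], [0, 0, 0]], [[0, 0, 0], [0, 0, 0]], [[0, 0, 0], [0, 0, 0]]], "claw": 0.2}}

```text
clock: 29.6
tool_pos: [0.5321, 0.0345, 0.2128]
eef_rot: [0.626, 0.634, -0.319, 0.323]
contact_force: [0.3, -0.3, -0.6]
opening: 0.602
finger_force: 0.0
```

```bash
python3 meas.py 0 1
```

```text
t29.60 th-54.0 ang-54.0 Ft-0.28(0.00) Fr-0.61 Max0.718(0.00) T0.630(0.00) [0.63]
```

Bottom is at −181±8. I'll regrip near tilt +18 so I can cross the bottom both ways with the tool nearly upright.

>>> {"fn": "step_arm", "kwargs": {"steps": [[[-0.88, 0, 0.05], [0, 6, 0]], [[-0.88, 0, 0.05], [0, 6, 0]], [[-0.88, 0, 0.05], [0, 6, 0]], [[-0.88, 0, 0.05], [0, 6, 0]], [[-0.88, 0, 0.05], [0, 6, 0]], [[-0.88, 0, 0.05], [0, 6, 0]], [[-0.88, 0, 0.05], [0, 6, 0]], [[-0.88, 0, 0.05], [0, 6, 0]], [[-0.88, 0, 0.05], [0, 6, 0]], [[-0.88, 0, 0.05], [0, 6, 0]], [[-0.88, 0, 0.05], [0, 6, 0]], [[-0.88, 0, 0.05], [0, 6, 0]]]}}

```text
clock: 31.1
tool_pos: [0.5333, -0.0608, 0.2434]
eef_rot: [0.694, 0.703, 0.111, -0.112]
contact_force: [-0.9, 0.2, -0.4]
opening: 0.595
finger_force: 0.0
```

>>> {"fn": "step_arm", "kwargs": {"steps": [[[0, 0, 0], [0, 0, 0]], [[0, 0, 0], [0, 0, 0]], [[0, 0, 0], [0, 0, 0]]]}}

```text
clock: 31.48
tool_pos: [0.5335, -0.0575, 0.2434]
eef_rot: [0.692, 0.704, 0.11, -0.111]
contact_force: [0.5, 1.3, 0.2]
opening: 0.604
finger_force: 0.0
```

```bash
python3 meas.py 0 3
```

```text
t31.57 th18.0 ang16.5 Ft-0.63(0.45) Fr-0.01 Max-0.350(0.04) T-0.549(0.18) [-0.8  -0.49 -0.36]
```

>>> {"fn": "step_arm", "kwargs": {"steps": [[[0, 0, 0], [0, 0, 0]], [[0, 0, 0], [0, 0, 0]], [[0, 0, 0], [0, 0, 0]], [[0, 0, 0], [0, 0, 0]], [[0, 0, 0], [0, 0, 0]], [[0, 0, 0], [0, 0, 0]]], "claw": -1}}

```text
clock: 32.33
tool_pos: [0.5336, -0.06, 0.243]
eef_rot: [0.694, 0.703, 0.11, -0.111]
contact_force: [0.3, 0.9, 0.2]
opening: 0.133
finger_force: 45.0
```

```bash
python3 meas.py 9 1
```

```text
t32.33 th18.0 ang18.0 Ft-0.91(0.00) Fr-0.11 Max-0.377(0.00) T-0.665(0.00) [-0.67]
```

```bash
echo '[[20.6,-107.9],[29.0,-180.1]]' > off.json
```

>>> {"fn": "step_arm", "kwargs": {"steps": [[[0.44, 0, 0.01], [0, -3, 0]], [[0.44, 0, 0.01], [0, -3, 0]], [[0.44, 0, 0.01], [0, -3, 0]], [[0.44, 0, 0.01], [0, -3, 0]]]}}

```text
clock: 32.83
tool_pos: [0.5335, -0.0442, 0.2467]
eef_rot: [0.702, 0.71, 0.036, -0.036]
contact_force: [2.3, -2.6, -5.0]
opening: 0.133
finger_force: 45.0
```

```bash
python3 meas.py -1 1
```

```text
t32.83 th5.8 ang6.9 Ft3.14(0.00) Fr-4.68 Max-0.691(0.00) T0.314(0.00) [0.31]
```

>>> {"fn": "step_arm", "kwargs": {"steps": [[[0.44, 0, 0.01], [0, -3, 0]], [[0.44, 0, 0.01], [0, -3, 0]]]}}

```text
clock: 33.08
tool_pos: [0.5334, -0.0356, 0.2473]
eef_rot: [0.703, 0.711, -0.001, 0.002]
contact_force: [2.4, -3.0, -5.1]
opening: 0.132
finger_force: 45.0
```

```bash
python3 meas.py -1 1
```

```text
t33.08 th-0.2 ang1.1 Ft3.04(0.00) Fr-5.12 Max-0.680(0.00) T0.295(0.00) [0.29]
```

>>> {"fn": "step_arm", "kwargs": {"steps": [[[0.44, 0, 0.01], [0, -3, 0]], [[0.44, 0, 0.01], [0, -3, 0]]]}}

```text
clock: 33.33
tool_pos: [0.5334, -0.027, 0.247]
eef_rot: [0.702, 0.71, -0.038, 0.039]
contact_force: [2.7, -3.9, -4.9]
opening: 0.128
finger_force: 45.0
```

```bash
python3 meas.py -1 1
```

```text
t33.33 th-6.2 ang-4.8 Ft3.43(0.00) Fr-5.29 Max-0.618(0.00) T0.481(0.00) [0.48]
```

>>> {"fn": "step_arm", "kwargs": {"steps": [[[0.44, 0, 0.01], [0, -3, 0]], [[0.44, 0, 0.01], [0, -3, 0]]]}}

```text
clock: 33.58
tool_pos: [0.5333, -0.0185, 0.2459]
eef_rot: [0.699, 0.707, -0.074, 0.076]
contact_force: [2.5, -4.7, -5.2]
opening: 0.132
finger_force: 45.0
```

```bash
python3 meas.py -1 1
```

```text
t33.58 th-12.2 ang-10.6 Ft3.47(0.00) Fr-6.08 Max-0.629(0.00) T0.487(0.00) [0.49]
```

>>> {"fn": "step_arm", "kwargs": {"steps": [[[0.44, 0, 0.01], [0, -3, 0]], [[0.44, 0, 0.01], [0, -3, 0]]]}}

```text
clock: 33.83
tool_pos: [0.5333, -0.0101, 0.2439]
eef_rot: [0.694, 0.702, -0.111, 0.113]
contact_force: [2.3, -4.9, -3.7]
opening: 0.128
finger_force: 45.0
```

```bash
python3 meas.py -1 1
```

```text
t33.83 th-18.2 ang-16.5 Ft3.51(0.00) Fr-5.02 Max-0.597(0.00) T0.530(0.00) [0.53]
```

>>> {"fn": "step_arm", "kwargs": {"steps": [[[0.44, 0, 0.01], [0, -3, 0]], [[0.44, 0, 0.01], [0, -3, 0]]]}}

```text
clock: 34.08
tool_pos: [0.5332, -0.0019, 0.241]
eef_rot: [0.688, 0.695, -0.147, 0.15]
contact_force: [2.8, -6.6, -2.9]
opening: 0.131
finger_force: 45.0
```

```bash
python3 meas.py -1 1
```

```text
t34.08 th-24.3 ang-22.3 Ft4.80(0.00) Fr-5.37 Max-0.591(0.00) T0.948(0.00) [0.95]
```

>>> {"fn": "step_arm", "kwargs": {"steps": [[[0.44, 0, 0.01], [0, -3, 0]], [[0.44, 0, 0.01], [0, -3, 0]]]}}

```text
clock: 34.33
tool_pos: [0.5332, 0.0058, 0.2373]
eef_rot: [0.679, 0.686, -0.183, 0.186]
contact_force: [3.7, -7.0, -0.5]
opening: 0.129
finger_force: 45.0
```

```bash
python3 meas.py -1 1
```

```text
t34.33 th-30.3 ang-28.2 Ft5.84(0.00) Fr-4.02 Max-0.590(0.00) T1.274(0.00) [1.27]
```

>>> {"fn": "step_arm", "kwargs": {"steps": [[[0.44, 0, 0.01], [0, -3, 0]], [[0.44, 0, 0.01], [0, -3, 0]]]}}

```text
clock: 34.58
tool_pos: [0.5331, 0.0132, 0.2327]
eef_rot: [0.668, 0.676, -0.218, 0.222]
contact_force: [2.9, -6.6, -0.6]
opening: 0.133
finger_force: 45.0
```

```bash
python3 meas.py -1 1
```

```text
t34.58 th-36.3 ang-34.1 Ft4.95(0.00) Fr-4.39 Max-0.545(0.00) T1.038(0.00) [1.04]
```

>>> {"fn": "step_arm", "kwargs": {"steps": [[[0.44, 0, 0.01], [0, -3, 0]], [[0.44, 0, 0.01], [0, -3, 0]]]}}

```text
clock: 34.83
tool_pos: [0.5331, 0.0201, 0.2274]
eef_rot: [0.656, 0.663, -0.253, 0.257]
contact_force: [3.2, -7.2, 0.5]
opening: 0.13
finger_force: 45.0
```

```bash
python3 meas.py -1 1;python3 fit.py
```

```text
t34.83 th-42.3 ang-40.0 Ft5.71(0.00) Fr-4.47 Max-0.587(0.00) T1.240(0.00) [1.24]
72 [ 4.3200e-01 -1.8873e+02  3.1600e-01 -5.0000e-03  4.3000e-02  8.9300e-01
  0.0000e+00] [0.035 6.171 0.009 0.007 0.012 0.02  1.   ] 50.92145270261729
72 [-3.650e-01 -7.406e+00  3.190e-01 -2.000e-03  4.500e-02  8.900e-01
  0.000e+00] [6.200e-02 7.558e+00 9.000e-03 7.000e-03 1.300e-02 2.100e-02 1.000e+00] 90.31094179485547
[[-234.07, 0.0, 0.04], [-163.22, 0.0, -0.03], [-163.05, 0.0, 0.02], [-173.5, -1.0, 0.02], [-179.39, -1.0, -0.13], [-185.3, -1.0, -0.09], [-191.18, -1.0, -0.22], [-197.09, -1.0, -0.31], [-202.99, -1.0, -0.03], [-208.9, -1.0, 0.17], [-214.82, -1.0, -0.19], [-220.78, -1.0, -0.1]]
```

Now the + sweep back over the same range.

>>> {"fn": "step_arm", "kwargs": {"steps": [[[-0.44, 0, 0.01], [0, 3, 0]], [[-0.44, 0, 0.01], [0, 3, 0]], [[-0.44, 0, 0.01], [0, 3, 0]], [[-0.44, 0, 0.01], [0, 3, 0]]]}}

```text
clock: 35.33
tool_pos: [0.5332, 0.0086, 0.2358]
eef_rot: [0.679, 0.688, -0.179, 0.183]
contact_force: [6.1, -3.1, -15.8]
opening: 0.13
finger_force: 45.0
```

```bash
python3 meas.py 1 1
```

```text
t35.33 th-29.6 ang-30.3 Ft-5.06(0.00) Fr-15.34 Max1.553(0.00) T-0.070(0.00) [-0.07]
```

>>> {"fn": "step_arm", "kwargs": {"steps": [[[-0.44, 0, 0.01], [0, 3, 0]], [[-0.44, 0, 0.01], [0, 3, 0]]]}}

```text
clock: 35.58
tool_pos: [0.5332, 0.001, 0.2398]
eef_rot: [0.688, 0.696, -0.143, 0.147]
contact_force: [6.1, -2.0, -17.6]
opening: 0.134
finger_force: 45.0
```

```bash
python3 meas.py 1 1
```

```text
t35.58 th-23.6 ang-24.5 Ft-5.11(0.00) Fr-16.95 Max1.532(0.00) T-0.112(0.00) [-0.11]
```

>>> {"fn": "step_arm", "kwargs": {"steps": [[[-0.44, 0, 0.01], [0, 3, 0]], [[-0.44, 0, 0.01], [0, 3, 0]]]}}

```text
clock: 35.83
tool_pos: [0.5333, -0.0069, 0.243]
eef_rot: [0.694, 0.703, -0.107, 0.11]
contact_force: [6.9, -1.2, -19.2]
opening: 0.136
finger_force: 45.0
```

```bash
python3 meas.py 1 1
```

```text
t35.83 th-17.6 ang-18.7 Ft-4.59(0.00) Fr-18.66 Max1.397(0.00) T-0.090(0.00) [-0.09]
```

>>> {"fn": "step_arm", "kwargs": {"steps": [[[-0.44, 0, 0.01], [0, 3, 0]], [[-0.44, 0, 0.01], [0, 3, 0]]]}}

```text
clock: 36.08
tool_pos: [0.5333, -0.015, 0.2453]
eef_rot: [0.699, 0.708, -0.07, 0.073]
contact_force: [6.3, 1.2, -19.8]
opening: 0.131
finger_force: 45.0
```

```bash
python3 meas.py 1 1
```

```text
t36.08 th-11.6 ang-13.0 Ft-5.05(0.00) Fr-19.20 Max1.281(0.00) T-0.361(0.00) [-0.36]
```

>>> {"fn": "step_arm", "kwargs": {"steps": [[[-0.44, 0, 0.01], [0, 3, 0]], [[-0.44, 0, 0.01], [0, 3, 0]]]}}

```text
clock: 36.33
tool_pos: [0.5334, -0.0233, 0.2468]
eef_rot: [0.701, 0.711, -0.034, 0.036]
contact_force: [7.7, 2.7, -19.2]
opening: 0.133
finger_force: 45.0
```

```bash
python3 meas.py 1 1
```

```text
t36.33 th-5.6 ang-7.3 Ft-4.46(0.00) Fr-18.88 Max1.115(0.00) T-0.347(0.00) [-0.35]
```

>>> {"fn": "step_arm", "kwargs": {"steps": [[[-0.44, 0, 0.01], [0, 3, 0]], [[-0.44, 0, 0.01], [0, 3, 0]]]}}

```text
clock: 36.58
tool_pos: [0.5334, -0.0317, 0.2474]
eef_rot: [0.702, 0.712, 0.003, -0.001]
contact_force: [6.8, 4.7, -18.2]
opening: 0.131
finger_force: 45.0
```

```bash
python3 meas.py 1 1
```

```text
t36.58 th0.4 ang-1.6 Ft-4.49(0.00) Fr-18.26 Max0.948(0.00) T-0.530(0.00) [-0.53]
```

>>> {"fn": "step_arm", "kwargs": {"steps": [[[-0.44, 0, 0.01], [0, 3, 0]], [[-0.44, 0, 0.01], [0, 3, 0]]]}}

```text
clock: 36.83
tool_pos: [0.5335, -0.0402, 0.2472]
eef_rot: [0.701, 0.711, 0.04, -0.039]
contact_force: [5.9, 6.9, -16.3]
opening: 0.135
finger_force: 45.0
```

```bash
python3 meas.py 1 1
```

```text
t36.83 th6.4 ang4.2 Ft-4.96(0.00) Fr-16.98 Max0.797(0.00) T-0.833(0.00) [-0.83]
```

>>> {"fn": "step_arm", "kwargs": {"steps": [[[-0.44, 0, 0.01], [0, 3, 0]], [[-0.44, 0, 0.01], [0, 3, 0]]]}}

```text
clock: 37.08
tool_pos: [0.5335, -0.0485, 0.2461]
eef_rot: [0.698, 0.708, 0.077, -0.076]
contact_force: [6.6, 7.6, -14.6]
opening: 0.128
finger_force: 45.0
```

```bash
python3 meas.py 1 1
```

```text
t37.08 th12.4 ang9.9 Ft-4.21(0.00) Fr-15.90 Max0.583(0.00) T-0.811(0.00) [-0.81]
```

>>> {"fn": "step_arm", "kwargs": {"steps": [[[-0.44, 0, 0.01], [0, 3, 0]], [[-0.44, 0, 0.01], [0, 3, 0]]]}}

```text
clock: 37.33
tool_pos: [0.5336, -0.0567, 0.2442]
eef_rot: [0.693, 0.703, 0.113, -0.113]
contact_force: [6.7, 8.9, -14.3]
opening: 0.134
finger_force: 45.0
```

```bash
python3 meas.py 1 1
```

```text
t37.33 th18.4 ang15.6 Ft-3.83(0.00) Fr-16.31 Max0.360(0.00) T-0.920(0.00) [-0.92]
```

>>> {"fn": "step_arm", "kwargs": {"steps": [[[-0.44, 0, 0.01], [0, 3, 0]], [[-0.44, 0, 0.01], [0, 3, 0]]]}}

```text
clock: 37.58
tool_pos: [0.5336, -0.0647, 0.2414]
eef_rot: [0.686, 0.696, 0.149, -0.15]
contact_force: [5.8, 10.7, -12.4]
opening: 0.133
finger_force: 45.0
```

```bash
python3 meas.py 1 1
```

```text
t37.58 th24.4 ang21.4 Ft-4.55(0.00) Fr-15.71 Max0.199(0.00) T-1.315(0.00) [-1.31]
```

>>> {"fn": "step_arm", "kwargs": {"steps": [[[-0.44, 0, 0.01], [0, 3, 0]], [[-0.44, 0, 0.01], [0, 3, 0]]]}}

```text
clock: 37.83
tool_pos: [0.5336, -0.0723, 0.2378]
eef_rot: [0.677, 0.688, 0.185, -0.186]
contact_force: [5.5, 11.9, -10.3]
opening: 0.131
finger_force: 45.0
```

```bash
python3 meas.py 1 1
```

```text
t37.83 th30.4 ang27.1 Ft-5.00(0.00) Fr-14.85 Max0.156(0.00) T-1.499(0.00) [-1.5]
```

>>> {"fn": "step_arm", "kwargs": {"steps": [[[-0.44, 0, 0.01], [0, 3, 0]], [[-0.44, 0, 0.01], [0, 3, 0]]]}}

```text
clock: 38.08
tool_pos: [0.5337, -0.0796, 0.2334]
eef_rot: [0.666, 0.677, 0.22, -0.222]
contact_force: [4.0, 11.9, -9.7]
opening: 0.135
finger_force: 45.0
```

```bash
python3 meas.py 1 1; sed -i 's/\[-12:\]/[-14:]/' fit.py; python3 fit.py
```

```text
t38.08 th36.4 ang33.0 Ft-3.79(0.00) Fr-14.81 Max0.031(0.00) T-1.245(0.00) [-1.25]
84 [ 4.22000e-01 -1.84998e+02  3.23000e-01  1.00000e-03  4.30000e-02
  8.92000e-01  0.00000e+00] [3.200e-02 5.298e+00 6.000e-03 3.000e-03 1.200e-02 2.000e-02 1.000e+00] 56.89490022873737
84 [-3.530e-01 -4.948e+00  3.230e-01  2.000e-03  4.500e-02  8.900e-01
  0.000e+00] [5.500e-02 6.296e+00 6.000e-03 3.000e-03 1.300e-02 2.000e-02 1.000e+00] 95.41338857715841
[[-214.82, -1.0, -0.2], [-220.78, -1.0, -0.1], [-210.22, 1.0, -0.12], [-204.35, 1.0, -0.04], [-198.52, 1.0, 0.12], [-192.69, 1.0, -0.01], [-186.9, 1.0, 0.15], [-181.09, 1.0, 0.11], [-175.28, 1.0, -0.06], [-169.49, 1.0, 0.1], [-163.67, 1.0, 0.14], [-157.84, 1.0, -0.13], [-152.0, 1.0, -0.2], [-146.12, 1.0, 0.18]]
```

>>> {"fn": "step_arm", "kwargs": {"steps": [[[0.44, 0, 0.05], [0, -3, 0]], [[0.44, 0, 0.05], [0, -3, 0]], [[0.44, 0, 0.05], [0, -3, 0]], [[0.44, 0, 0.03], [0, -3, 0]]]}}

```text
clock: 38.58
tool_pos: [0.5337, -0.0679, 0.24]
eef_rot: [0.688, 0.696, 0.147, -0.146]
contact_force: [4.9, 1.2, -9.9]
opening: 0.132
finger_force: 45.0
```

```bash
python3 meas.py -1 1
```

```text
t38.58 th23.9 ang23.8 Ft3.01(0.00) Fr-9.52 Max-0.828(0.00) T0.125(0.00) [0.13]
```

>>> {"fn": "step_arm", "kwargs": {"steps": [[[0.44, 0, 0.02], [0, -3, 0]], [[0.44, 0, 0.02], [0, -3, 0]]]}}

```text
clock: 38.83
tool_pos: [0.5336, -0.06, 0.2432]
eef_rot: [0.695, 0.702, 0.11, -0.109]
contact_force: [4.8, 0.6, -9.9]
opening: 0.13
finger_force: 45.0
```

```bash
python3 meas.py -1 1
```

```text
t38.83 th17.9 ang18.0 Ft2.54(0.00) Fr-9.60 Max-0.711(0.00) T0.095(0.00) [0.1]
```

>>> {"fn": "step_arm", "kwargs": {"steps": [[[0.44, 0, 0.01], [0, -3, 0]], [[0.44, 0, 0.01], [0, -3, 0]]]}}

```text
clock: 39.08
tool_pos: [0.5336, -0.0518, 0.2455]
eef_rot: [0.699, 0.707, 0.074, -0.072]
contact_force: [4.5, 1.5, -10.9]
opening: 0.135
finger_force: 45.0
```

```bash
python3 meas.py -1 1
```

```text
t39.08 th11.9 ang12.2 Ft0.85(0.00) Fr-10.94 Max-0.697(0.00) T-0.423(0.00) [-0.42]
```

>>> {"fn": "step_arm", "kwargs": {"steps": [[[0.44, 0, 0.01], [0, -3, 0]], [[0.44, 0, 0.01], [0, -3, 0]]]}}

```text
clock: 39.33
tool_pos: [0.5336, -0.0434, 0.247]
eef_rot: [0.702, 0.71, 0.037, -0.035]
contact_force: [5.0, -1.4, -10.3]
opening: 0.136
finger_force: 45.0
```

```bash
python3 meas.py -1 1
```

```text
t39.33 th5.9 ang6.4 Ft2.53(0.00) Fr-10.10 Max-0.509(0.00) T0.302(0.00) [0.3]
```

>>> {"fn": "step_arm", "kwargs": {"steps": [[[0.44, 0, 0.01], [0, -3, 0]], [[0.44, 0, 0.01], [0, -3, 0]]]}}

```text
clock: 39.58
tool_pos: [0.5335, -0.0349, 0.2476]
eef_rot: [0.703, 0.711, 0.001, 0.002]
contact_force: [5.5, -2.8, -10.5]
opening: 0.131
finger_force: 45.0
```

```bash
python3 meas.py -1 1
```

```text
t39.58 th-0.1 ang0.6 Ft2.85(0.00) Fr-10.50 Max-0.461(0.00) T0.457(0.00) [0.46]
```

>>> {"fn": "step_arm", "kwargs": {"steps": [[[0.44, 0, 0.01], [0, -3, 0]], [[0.44, 0, 0.01], [0, -3, 0]]]}}

```text
clock: 39.83
tool_pos: [0.5335, -0.0263, 0.2472]
eef_rot: [0.703, 0.71, -0.036, 0.039]
contact_force: [4.7, -4.4, -10.0]
opening: 0.13
finger_force: 45.0
```

```bash
python3 meas.py -1 1
```

```text
t39.83 th-6.1 ang-5.2 Ft3.32(0.00) Fr-10.43 Max-0.361(0.00) T0.709(0.00) [0.71]
```

>>> {"fn": "step_arm", "kwargs": {"steps": [[[0.44, 0, 0.01], [0, -3, 0]], [[0.44, 0, 0.01], [0, -3, 0]]]}}

```text
clock: 40.08
tool_pos: [0.5334, -0.0179, 0.246]
eef_rot: [0.7, 0.707, -0.073, 0.076]
contact_force: [4.6, -4.9, -10.2]
opening: 0.135
finger_force: 45.0
```

```bash
python3 meas.py -1 1
```

```text
t40.08 th-12.1 ang-11.0 Ft2.70(0.00) Fr-11.04 Max-0.250(0.00) T0.625(0.00) [0.62]
```

>>> {"fn": "step_arm", "kwargs": {"steps": [[[0.44, 0, 0.01], [0, -3, 0]], [[0.44, 0, 0.01], [0, -3, 0]]]}}

```text
clock: 40.33
tool_pos: [0.5333, -0.0096, 0.244]
eef_rot: [0.695, 0.702, -0.109, 0.113]
contact_force: [5.2, -6.0, -8.6]
opening: 0.128
finger_force: 45.0
```

```bash
python3 meas.py -1 1
```

```text
t40.33 th-18.1 ang-16.8 Ft3.05(0.00) Fr-10.06 Max-0.247(0.00) T0.742(0.00) [0.74]
```

>>> {"fn": "step_arm", "kwargs": {"steps": [[[0.44, 0, 0.01], [0, -3, 0]], [[0.44, 0, 0.01], [0, -3, 0]]]}}

```text
clock: 40.58
tool_pos: [0.5332, -0.0015, 0.241]
eef_rot: [0.688, 0.695, -0.146, 0.149]
contact_force: [5.5, -7.2, -6.4]
opening: 0.134
finger_force: 45.0
```

```bash
python3 meas.py -1 1
```

```text
t40.58 th-24.1 ang-22.6 Ft3.97(0.00) Fr-8.85 Max-0.179(0.00) T1.100(0.00) [1.1]
```

>>> {"fn": "step_arm", "kwargs": {"steps": [[[0.44, 0, 0.01], [0, -3, 0]], [[0.44, 0, 0.01], [0, -3, 0]]]}}

```text
clock: 40.83
tool_pos: [0.5332, 0.0062, 0.2373]
eef_rot: [0.68, 0.686, -0.181, 0.186]
contact_force: [4.8, -7.5, -4.3]
opening: 0.129
finger_force: 45.0
```

```bash
python3 meas.py -1 1
```

```text
t40.83 th-30.1 ang-28.4 Ft4.38(0.00) Fr-7.49 Max-0.190(0.00) T1.217(0.00) [1.22]
```

>>> {"fn": "step_arm", "kwargs": {"steps": [[[0.44, 0, 0.01], [0, -3, 0]], [[0.44, 0, 0.01], [0, -3, 0]]]}}

```text
clock: 41.08
tool_pos: [0.5331, 0.0136, 0.2327]
eef_rot: [0.669, 0.675, -0.217, 0.221]
contact_force: [4.5, -7.5, -3.1]
opening: 0.131
finger_force: 45.0
```

```bash
python3 meas.py -1 1; python3 fit.py
```

```text
t41.08 th-36.1 ang-34.3 Ft4.24(0.00) Fr-7.00 Max-0.178(0.00) T1.185(0.00) [1.19]
95 [4.22000e-01 1.74725e+02 3.23000e-01 1.00000e-03 4.30000e-02 8.92000e-01
 0.00000e+00] [3.200e-02 4.825e+00 6.000e-03 3.000e-03 1.200e-02 2.000e-02 1.000e+00] 65.0823402031071
95 [-3.560e-01 -5.263e+00  3.230e-01  1.000e-03  4.500e-02  8.900e-01
  0.000e+00] [5.300e-02 5.678e+00 6.000e-03 3.000e-03 1.200e-02 2.000e-02 1.000e+00] 103.65945341579672
[[-157.84, 1.0, -0.13], [-152.0, 1.0, -0.19], [-146.12, 1.0, 0.19], [-156.29, -1.0, 0.2], [-162.15, -1.0, 0.03], [-168.01, -1.0, -0.63], [-173.86, -1.0, -0.03], [-179.72, -1.0, -0.01], [-185.55, -1.0, 0.1], [-191.41, -1.0, -0.13], [-197.25, -1.0, -0.14], [-203.14, -1.0, 0.1], [-209.02, -1.0, 0.09], [-214.93, -1.0, -0.06]]
```

The estimate is stable at −185.3±5. I'll return to contact angle −5°, sampling on the way.

>>> {"fn": "step_arm", "kwargs": {"steps": [[[-0.44, 0, 0.05], [0, 3, 0]], [[-0.44, 0, 0.05], [0, 3, 0]], [[-0.44, 0, 0.05], [0, 3, 0]], [[-0.44, 0, 0.03], [0, 3, 0]]]}}

```text
clock: 41.58
tool_pos: [0.5333, 0.002, 0.2395]
eef_rot: [0.688, 0.697, -0.142, 0.147]
contact_force: [1.5, 3.4, -2.0]
opening: 0.136
finger_force: 45.0
```

```bash
python3 meas.py 1 1
```

```text
t41.58 th-23.6 ang-25.2 Ft-3.85(0.00) Fr-0.48 Max1.096(0.00) T-0.128(0.00) [-0.13]
```

>>> {"fn": "step_arm", "kwargs": {"steps": [[[-0.44, 0, 0.01], [0, 3, 0]], [[-0.44, 0, 0.01], [0, 3, 0]]]}}

```text
clock: 41.82
tool_pos: [0.5333, -0.0061, 0.2428]
eef_rot: [0.694, 0.703, -0.106, 0.11]
contact_force: [1.9, 3.2, -3.0]
opening: 0.134
finger_force: 45.0
```

```bash
python3 meas.py 1 1
```

```text
t41.83 th-17.6 ang-19.3 Ft-3.99(0.00) Fr-1.94 Max1.168(0.00) T-0.103(0.00) [-0.1]
```

>>> {"fn": "step_arm", "kwargs": {"steps": [[[-0.44, 0, 0.01], [0, 3, 0]], [[-0.44, 0, 0.01], [0, 3, 0]]]}}

```text
clock: 42.08
tool_pos: [0.5334, -0.0144, 0.2453]
eef_rot: [0.699, 0.708, -0.07, 0.073]
contact_force: [1.6, 4.1, -3.5]
opening: 0.125
finger_force: 45.0
```

```bash
python3 meas.py 1 1
```

```text
t42.08 th-11.6 ang-13.4 Ft-4.72(0.00) Fr-2.64 Max1.164(0.00) T-0.341(0.00) [-0.34]
```

>>> {"fn": "step_arm", "kwargs": {"steps": [[[-0.44, 0, 0.01], [0, 3, 0]], [[-0.22, 0, 0.01], [0, 1.5, 0]], [[0, 0, 0], [0, 0, 0]], [[0, 0, 0], [0, 0, 0]], [[0, 0, 0], [0, 0, 0]], [[0, 0, 0], [0, 0, 0]]]}}

```text
clock: 42.82
tool_pos: [0.5334, -0.0221, 0.2467]
eef_rot: [0.701, 0.71, -0.044, 0.047]
contact_force: [-1.0, 2.6, 6.7]
opening: 0.134
finger_force: 45.0
```

```bash
python3 meas.py 9 3; python3 fit.py
```

```text
t42.92 th-7.4 ang-8.1 Ft-1.74(0.16) Fr7.73 Max1.028(0.02) T0.484(0.05) [0.51 0.42 0.52]
98 [ 4.22000e-01 -1.85129e+02  3.23000e-01  1.00000e-03  4.30000e-02
  8.92000e-01  0.00000e+00] [3.200e-02 4.673e+00 6.000e-03 3.000e-03 1.200e-02 2.000e-02 1.000e+00] 65.47429999732407
98 [-3.580e-01 -4.919e+00  3.230e-01  1.000e-03  4.500e-02  8.900e-01
  0.000e+00] [5.200e-02 5.491e+00 5.000e-03 3.000e-03 1.200e-02 2.000e-02 1.000e+00] 104.08829305803472
[[-156.29, -1.0, 0.19], [-162.15, -1.0, 0.03], [-168.01, -1.0, -0.63], [-173.86, -1.0, -0.03], [-179.72, -1.0, -0.02], [-185.55, -1.0, 0.1], [-191.41, -1.0, -0.13], [-197.25, -1.0, -0.14], [-203.14, -1.0, 0.09], [-209.02, -1.0, 0.09], [-214.93, -1.0, -0.06], [-204.84, 1.0, -0.05], [-198.89, 1.0, 0.1], [-192.97, 1.0, -0.0]]
```

>>> {"fn": "step_arm", "kwargs": {"steps": [[[-0.22, 0, 0], [0, 1.5, 0]], [[-0.22, 0, 0], [0, 1.5, 0]], [[0, 0, 0], [0, 0, 0]], [[0, 0, 0], [0, 0, 0]], [[0, 0, 0], [0, 0, 0]], [[0, 0, 0], [0, 0, 0]], [[0, 0, 0], [0, 0, 0]], [[0, 0, 0], [0, 0, 0]]]}}

```text
clock: 43.92
tool_pos: [0.5334, -0.0265, 0.2472]
eef_rot: [0.702, 0.711, -0.026, 0.028]
contact_force: [-1.2, 3.2, 7.7]
opening: 0.132
finger_force: 45.0
```

```bash
python3 meas.py 9 3
python3 - <<'E'
import re
src=open('fit.py').read().replace("a=np.abs(s)","m_=(s==0)|(clk>32);s,t,dr,Ft,Fr,M=[v[m_] for v in(s,t,dr,Ft,Fr,M)];a=np.abs(s)").split("print(np.c_")[0]
exec(src)
E
```

```text
t44.02 th-4.4 ang-5.1 Ft-2.42(0.11) Fr7.56 Max0.982(0.02) T0.221(0.03) [0.19 0.27 0.21]
98 [4.18000e-01 1.63364e+02 3.27000e-01 5.00000e-03 3.30000e-02 8.95000e-01
 0.00000e+00] [3.9000e-02 1.2121e+01 1.1000e-02 7.0000e-03 1.3000e-02 2.0000e-02
 1.0000e+00] 24.392408299092494
98 [ 4.18000e-01 -1.96636e+02  3.27000e-01  5.00000e-03  3.30000e-02
  8.95000e-01  0.00000e+00] [3.9000e-02 1.2121e+01 1.1000e-02 7.0000e-03 1.3000e-02 2.0000e-02
 1.0000e+00] 24.392408299157932
```

There is time for one more round trip on the + side to tighten the estimate.

>>> {"fn": "step_arm", "kwargs": {"steps": [[[-0.44, 0, 0], [0, 3, 0]], [[-0.44, 0, 0], [0, 3, 0]], [[-0.44, 0, 0.01], [0, 3, 0]]]}}

```text
clock: 44.4
tool_pos: [0.5335, -0.0383, 0.2474]
eef_rot: [0.701, 0.712, 0.03, -0.029]
contact_force: [1.2, 5.6, 2.4]
opening: 0.135
finger_force: 45.0
```

```bash
python3 meas.py 1 1
```

```text
t44.40 th4.8 ang2.9 Ft-5.80(0.00) Fr1.96 Max1.150(0.00) T-0.686(0.00) [-0.69]
```

>>> {"fn": "step_arm", "kwargs": {"steps": [[[-0.44, 0, 0.01], [0, 3, 0]], [[-0.44, 0, 0.01], [0, 3, 0]]]}}

```text
clock: 44.65
tool_pos: [0.5335, -0.0469, 0.2464]
eef_rot: [0.699, 0.709, 0.067, -0.066]
contact_force: [0.7, 5.5, 2.7]
opening: 0.135
finger_force: 45.0
```

```bash
python3 meas.py 1 1
```

```text
t44.65 th10.8 ang8.8 Ft-5.91(0.00) Fr1.63 Max1.182(0.00) T-0.688(0.00) [-0.69]
```

>>> {"fn": "step_arm", "kwargs": {"steps": [[[-0.44, 0, 0.01], [0, 3, 0]], [[-0.44, 0, 0.01], [0, 3, 0]]]}}

```text
clock: 44.9
tool_pos: [0.5336, -0.0553, 0.2446]
eef_rot: [0.694, 0.705, 0.104, -0.103]
contact_force: [1.8, 5.3, 3.4]
opening: 0.131
finger_force: 45.0
```

```bash
python3 meas.py 1 1
```

```text
t44.90 th16.8 ang14.7 Ft-6.08(0.00) Fr1.74 Max1.161(0.00) T-0.765(0.00) [-0.76]
```

>>> {"fn": "step_arm", "kwargs": {"steps": [[[-0.44, 0, 0.01], [0, 3, 0]], [[-0.44, 0, 0.01], [0, 3, 0]]]}}

```text
clock: 45.15
tool_pos: [0.5336, -0.0636, 0.2419]
eef_rot: [0.688, 0.698, 0.14, -0.14]
contact_force: [1.1, 5.8, 4.0]
opening: 0.129
finger_force: 45.0
```

```bash
python3 meas.py 1 1
```

```text
t45.15 th22.8 ang20.5 Ft-6.85(0.00) Fr1.41 Max1.178(0.00) T-0.992(0.00) [-0.99]
```

>>> {"fn": "step_arm", "kwargs": {"steps": [[[-0.44, 0, 0.01], [0, 3, 0]], [[-0.44, 0, 0.01], [0, 3, 0]]]}}

```text
clock: 45.4
tool_pos: [0.5337, -0.0714, 0.2383]
eef_rot: [0.68, 0.69, 0.176, -0.177]
contact_force: [1.5, 5.2, 4.2]
opening: 0.134
finger_force: 45.0
```

```bash
python3 meas.py 1 1
```

```text
t45.40 th28.9 ang26.4 Ft-6.54(0.00) Fr1.21 Max1.149(0.00) T-0.921(0.00) [-0.92]
```

>>> {"fn": "step_arm", "kwargs": {"steps": [[[-0.44, 0, 0.01], [0, 3, 0]], [[-0.44, 0, 0.01], [0, 3, 0]]]}}

```text
clock: 45.65
tool_pos: [0.5337, -0.0789, 0.234]
eef_rot: [0.67, 0.68, 0.211, -0.213]
contact_force: [1.2, 6.4, 4.8]
opening: 0.127
finger_force: 45.0
```

```bash
python3 meas.py 1 1
```

```text
t45.65 th34.9 ang32.3 Ft-7.93(0.00) Fr0.27 Max1.130(0.00) T-1.381(0.00) [-1.38]
```

>>> {"fn": "step_arm", "kwargs": {"steps": [[[0.44, 0, 0.02], [0, -3, 0]], [[0.44, 0, 0.02], [0, -3, 0]], [[0.44, 0, 0.02], [0, -3, 0]], [[0.44, 0, 0.01], [0, -3, 0]]]}}

```text
clock: 46.15
tool_pos: [0.5337, -0.0678, 0.2401]
eef_rot: [0.69, 0.698, 0.137, -0.136]
contact_force: [3.3, -1.6, -2.4]
opening: 0.131
finger_force: 45.0
```

```bash
python3 meas.py -1 1
```

```text
t46.15 th22.3 ang23.7 Ft2.37(0.00) Fr-1.60 Max-0.761(0.00) T-0.005(0.00) [-0.]
```

>>> {"fn": "step_arm", "kwargs": {"steps": [[[0.44, 0, 0.01], [0, -3, 0]], [[0.44, 0, 0.01], [0, -3, 0]]]}}

```text
clock: 46.4
tool_pos: [0.5336, -0.0599, 0.2433]
eef_rot: [0.696, 0.704, 0.1, -0.1]
contact_force: [3.3, -2.0, -2.6]
opening: 0.133
finger_force: 45.0
```

```bash
python3 meas.py -1 1
```

```text
t46.40 th16.2 ang17.8 Ft2.73(0.00) Fr-1.94 Max-0.708(0.00) T0.163(0.00) [0.16]
```

>>> {"fn": "step_arm", "kwargs": {"steps": [[[0.44, 0, 0.01], [0, -3, 0]], [[0.44, 0, 0.01], [0, -3, 0]]]}}

```text
clock: 46.65
tool_pos: [0.5336, -0.0515, 0.2456]
eef_rot: [0.701, 0.708, 0.064, -0.062]
contact_force: [2.6, -2.8, -1.6]
opening: 0.129
finger_force: 45.0
```

```bash
python3 meas.py -1 1
```

```text
t46.65 th10.2 ang12.0 Ft3.08(0.00) Fr-1.09 Max-0.708(0.00) T0.271(0.00) [0.27]
```

>>> {"fn": "step_arm", "kwargs": {"steps": [[[0.44, 0, 0.01], [0, -3, 0]], [[0.44, 0, 0.01], [0, -3, 0]]]}}

```text
clock: 46.9
tool_pos: [0.5335, -0.043, 0.2471]
eef_rot: [0.703, 0.71, 0.027, -0.025]
contact_force: [2.2, -2.3, 0.3]
opening: 0.137
finger_force: 45.0
```

```bash
python3 meas.py -1 1
```

```text
t46.90 th4.3 ang6.1 Ft2.26(0.00) Fr0.44 Max-0.687(0.00) T0.029(0.00) [0.03]
```

>>> {"fn": "step_arm", "kwargs": {"steps": [[[0.44, 0, 0.01], [0, -3, 0]], [[0.44, 0, 0.01], [0, -3, 0]]]}}

```text
clock: 47.15
tool_pos: [0.5335, -0.0344, 0.2476]
eef_rot: [0.703, 0.711, -0.01, 0.012]
contact_force: [1.5, -3.8, 0.1]
opening: 0.135
finger_force: 45.0
```

```bash
python3 meas.py -1 1; python3 fit.py
```

```text
t47.15 th-1.7 ang0.3 Ft3.86(0.00) Fr-0.01 Max-0.630(0.00) T0.594(0.00) [0.59]
109 [ 4.17000e-01 -1.83392e+02  3.24000e-01  0.00000e+00  4.10000e-02
  8.90000e-01  0.00000e+00] [3.100e-02 4.326e+00 5.000e-03 3.000e-03 1.200e-02 2.000e-02 1.000e+00] 71.50692996693854
109 [-3.500e-01 -3.567e+00  3.240e-01  1.000e-03  4.400e-02  8.890e-01
  0.000e+00] [5.100e-02 5.111e+00 5.000e-03 3.000e-03 1.200e-02 2.000e-02 1.000e+00] 109.64600431517482
[[-204.84, 1.0, -0.07], [-198.89, 1.0, 0.09], [-192.97, 1.0, -0.02], [-176.64, 1.0, -0.01], [-170.71, 1.0, 0.12], [-164.81, 1.0, 0.17], [-158.89, 1.0, 0.07], [-152.97, 1.0, 0.26], [-147.02, 1.0, -0.09], [-156.83, -1.0, 0.02], [-162.72, -1.0, 0.06], [-168.64, -1.0, 0.04], [-174.54, -1.0, -0.33], [-180.41, -1.0, 0.1]]
```

The estimate is now −183±4, and −190 or so from the last grip alone, so I'll settle at about −185 (contact −5°).

>>> {"fn": "step_arm", "kwargs": {"steps": [[[0.22, 0, 0], [0, -1.5, 0]], [[0.22, 0, 0], [0, -1.5, 0]], [[0, 0, 0], [0, 0, 0]], [[0, 0, 0], [0, 0, 0]], [[0, 0, 0], [0, 0, 0]], [[0, 0, 0], [0, 0, 0]], [[0, 0, 0], [0, 0, 0]], [[0, 0, 0], [0, 0, 0]]]}}

```text
clock: 48.15
tool_pos: [0.5335, -0.0286, 0.2474]
eef_rot: [0.702, 0.711, -0.027, 0.029]
contact_force: [0.5, -0.6, 6.8]
opening: 0.13
finger_force: 45.0
```

```bash
python3 meas.py 9 4
python3 - <<'E'
from plant import vision
import cv2,numpy as np
t=vision.snapshot("scene")["img"][:,:,::-1]
cv2.imwrite("pics/end.png",np.hstack([cv2.resize(t,(400,300)),cv2.resize(t[180:310,230:390],(380,300))]))
E
```

```text
t48.30 th-4.5 ang-3.7 Ft1.07(0.24) Fr6.69 Max-0.628(0.02) T-0.297(0.08) [-0.29 -0.43 -0.26 -0.21]
```

View pics/end.png

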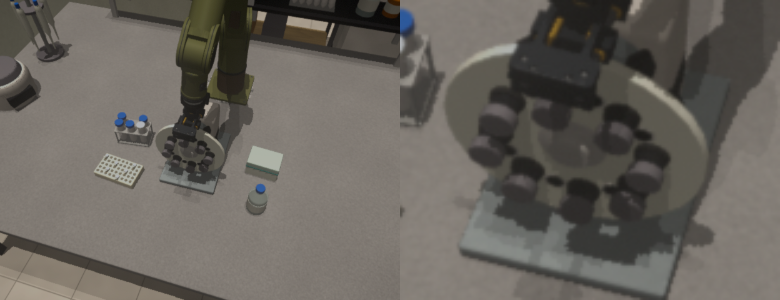

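The final view shows the gripper on the rim at the top, the bystanders where they started and the drum still. Drum angle is about −184°, within the estimate, so I'm handing in.

```bash
python3 -c "
from plant import finish_job;print(finish_job())"
```

```text
the job is handed in; nothing more can be done
None
```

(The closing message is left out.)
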